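# Hang the snap-hook scoop on the rail stand

## Task

Put the blue hanger onto the scoop stand's rail from the rail's open end and slide it fully home against the red stop. Then press the red sprung gate of the scoop's snap hook against the hanger's steel eye so that the hook clips onto it, and leave the scoop hanging freely from the eye (it may still swing a little), its gate shut and the hanger still home. Leave the other things on the worktop where they stand.

Things in the scene. Friction and masses are not known exactly. Their poses are not given: they have to be found in the camera images.
- rail: Scoop stand, fixed: base plate 70 (x) x 150 (y) x 12 mm, two posts, on them an aluminium T rail along the stand's y. Flange 24 wide, 4.5 thick, its top 170 mm up; web below it 8 wide. Its -y end is open, rounded in plan; a red stop (30 wide, top 178 up) closes the +y end, its face at y = +60. Origin: centre of the base's underside; x points away from the robot at yaw 0, z up.
- rail_mouth (a point): Tip of the rail's open (-y) end, at the flange's top face (stand frame 0, -70, 170 mm). Axes as the stand's.
- rail_home (a point): Where the hanger's origin lies when it is fully home against the stop (stand frame 0, +35, 158.5 mm: 11.5 mm below the flange's top, as the hanger wraps round the flange). On the rail the hanger's axes are parallel to the stand's, its eye on the -x side, towards the robot. Axes as the stand's.
- hanger: Loose blue hanger, 110 g, upright on the worktop at the start. Saddle 37 (x) x 50 (y) x 16.5 mm high with a channel right through along y: 27 wide inside, from z = 4 to 11.5 mm; lips under it (z 0 to 4) leave a slot 17 wide for the rail's web. So it goes on only from the rail's open end, along y, with 1.5 mm play each side and 3 mm in height. Origin: centre of its underside.
- hanger_fin (a point): Grip point on the fin on top of the hanger, 40 mm above its underside. The fin is 14 mm thick (y), 24 mm wide (x), from 16.5 to 54 mm above the underside. Axes as the hanger's.
- eye_bar (a point): Middle of the outer bar of the steel eye in front of the fin; hanger frame (-50, 0, 17) mm. The eye is a rigid flat loop of 6 mm rod in the hanger's x-z plane. The bar, 24 long, leans 35 deg: it runs up along (-0.574, 0, 0.819). Two legs run from its ends back to the fin along (0.819, 0, 0.574), 18 mm clear between them, 26 mm clear depth behind the bar. Axes as the hanger's, not leaned.
- scoop_grip (a point): Middle of the black handle (44 x, 16 y, 14 z mm) of the loose steel scoop, 80 g, half-way up: 7 mm above the worktop at the start, bowl mouth up. +x points from bowl to snap hook, +y to the gate side, z up. Bowl 40 across, 24 high, centred at x = -41 mm from here. Hook: flat loop of 7 mm rod in this point's x-y plane, root x = 22, crown x = 86, spine y = -14, nose y = 14 from x = 69 on.
- hook_crown (a point): Inside the hook's loop near its crown, where an eye's bar lies when clipped: 77 mm along +x from scoop_grip. Axes as the scoop's.
- gate (a joint): Sprung red gate, a 6 mm bar closing the loop's +y side. 0 shut, 0.7 rad fully pressed in towards the spine; opens inward only, about 2 N. In scoop_grip's x-y, mm: pivot (25, 14), free end (67, 14). A bar pressed on it at x = 45 to 62, as far in as y = 4, is inside the loop; slid on towards the crown, past x = 74, it lets the gate spring shut behind it.
- spread_tub: Bystander: green-lidded tub, 96 x 137 x 53 mm high; origin at the centre of its underside. Not to be disturbed.
- tuna_tin: Bystander: low round tin, 86 mm across, 40 high; origin at the centre of its underside. Not to be disturbed.
- honey_jar: Bystander: amber jar with grey lid, 70 mm across, 102 high; origin at the centre of its underside. Not to be disturbed.
- spice_1: Bystander: small jar with red cap, 45 mm across, 106 high; origin at the centre of its underside. Not to be disturbed.
- salt_shaker: Bystander: grey-topped shaker, 44 mm across, 90 high; origin at the centre of its underside. Not to be disturbed.
- tape_roll: Bystander: roll of beige tape lying flat, 104 mm across, 25 high; origin at the centre of its underside. Not to be disturbed.
Not all that is in view belongs to the job. Several things have the shape of the hanger; the one meant has the colours described above.

How it is judged:
On the way, in this order (a step that is already met when the one before it is completed fails the run):
1. the hanger is on the rail, home against the stop (distance between hanger and rail_home below 0.009 m and angle between the y axis of hanger and the y axis of rail, either way round below 0.15 rad), for 0.2 s.
2. the eye presses the hook's gate inward (value of joint gate above 0.2 rad and contact force between scoop and hanger above 0.3 N and distance between hook_crown and eye_bar below 0.05 m), for 0.05 s.
3. the eye is inside the hook and the gate is shut again (value of joint gate below 0.12 rad and distance between hook_crown and eye_bar below 0.025 m), for 0.2 s.
At the end, for the whole second after the job is handed in: Hanger on the rail within 9 mm of home and 0.15 rad of its direction; gate shut (under 0.12 rad), eye bar inside the hook within 25 mm of the crown point; scoop hanging from the eye: crown point over 130 mm up, handle middle below 150 mm (it may swing) (all of step 1 and all of step 3 and height (world z) of scoop_grip below 0.15 m and height (world z) of hook_crown above 0.13 m); the robot touches nothing.
It fails at once if a bystander is pushed more than 30 mm (distance of any of spread_tub, tuna_tin, honey_jar, spice_1, salt_shaker, tape_roll from where it was at the start of the episode above 0.03 m).
It fails at once if a bystander is knocked over (angle between any of spread_tub, tuna_tin, honey_jar, spice_1, salt_shaker, tape_roll's own z axis and vertical above 0.5 rad).
It also fails if it takes over 72 s, if anything falls off the work surface, if the arm or the gripper's body presses on something with over 40 N, if the wrist force passes 120 N, or if a joint passes its speed limit or range.

## Robot

A 7-joint arm with a two-finger parallel gripper is mounted at the origin on a cart in front of the work surface, level with it; the furniture and walls round the work are solid. World frame = base frame: x ahead of the robot, y to its left, z up, the work surface at z = 0. Lengths are in m, angles in rad, forces in N, time in s.
With the tool pointing down it reaches from about 0.425 to 0.925 m from the base axis. Payload 6.8 kg.
Tool frame: the origin (TCP) lies midway between the tips of the shut fingers; the grasp point (between the pads) lies 19 mm behind it; y points along the fingers, z is the direction in which the jaws open and shut, and the axes are right-handed (so a half turn about y gives the same grasp; the last joint's range is limited). The gripper opens to 85 mm and grips with 20 to 120 N. Pads are 22 mm wide; open, the fingers measure 114 mm over their backs; the gripper's body (76 mm by 85 mm) begins 54 mm behind the grasp point. The pads swing forward as they close: fully open they stand 13 mm farther back than shut.
Start: joints at [1.111, 0.477, 0.022, 1.555, -0.011, 1.109, -0.083], TCP at [0.233, -0.634, 0.231] pointing down, gripper open.
Joint ranges: [-2.96, 2.96], [-0.34, 2.1], [-1.41, 1.46], [0.24, 2.44], [-1.37, 4.51], [0.17, 1.92], [-2.96, 2.96]. Speed limits (rad/s): [2.39, 2.39, 3.14, 3.14, 3.14, 3.14, 3.14].

## Interface

Orientations are given as a unit quaternion [w, x, y, z].
In Python, from station import bot gives the robot as it stands. The module is installed in compiled form; this text tells all that it offers.
- The arm moves only by the shell command python3 -m crank 'ROWS' [FORCE]. ROWS is JSON, a list of rows, each an object with "linear": the shift along the tool's x, y, z in m, a list of three; "dr": the turn, a rotation vector about the tool's x, y, z in degrees, a list of three; "hand": the gripper command: -1 is shut, 1 is fully open, values between are in proportion. A call has 1 to 10 rows; each row is the pose to reach, as a shift and turn from the pose commanded when the call began, along the tool's axes at that moment; what a row does not reach only later rows make up. A row lasts 1/12 s, in which the tool goes at most 41.7 mm and 7.16 degrees, less where a joint would pass 70% of its speed; a pose out of reach is approached as far as the arm can. A call with a gripper value outside its range is refused whole. The fingers move at their own pace and stop on an object; FORCE is the grip in N (left out, the last holds). Time passes only in rows, so rows that repeat a pose let the fingers close. It gives the time, the measured TCP pose, the force and the opening at its end, in the units of the state.
- bot.get_obs(): the state, without advancing time (a new reading comes with each control period).
- bot.read_camera(name): name is "scene" or "top"; returns the picture (420x560x3 uint8, blue, green, red); there is no depth.
- bot.camera_params(name): a dict with "K" (3x3 intrinsics, pixels), "R" (3x3) and "t" (3): a world point X has camera coordinates R X + t. Camera axes: x right, y down, z forward; pixel columns grow to the right and rows downward; lengths in m; the calibration is good to about 2 mm. A picture is of the moment at which its call begins. camera_params takes no time and is no camera call.
- bot.hand_in(): hands the job in, once; it reports no verdict.
Trained networks look in the newest picture that a camera, given by its name, has taken for a name from the list of things; names that differ only in an ending like _2 or _b are one class to them, and where a whole thing is asked for, a point or a joint stands for the part that bears it (a point fixed in the world has none). Each returns a list of dicts, best first, with "score" (0 to 1); they miss things now and then, are a little off and sometimes report something else, mostly with a low value. They report only what shows in the picture. A call takes as long as a camera call. They do not tell look-alikes from the thing itself.
- bot.search_frame(camera, target): "extent" ([left, top, right, bottom] in pixels, round what is visible of it).
- bot.cut_out(camera, target): "pixels" (420x560 bool, what is visible of it) and "extent" ([left, top, right, bottom] in pixels, round what is visible of it).
- bot.place_of(camera, target): "xy" ([column, row] in pixels: a listed point, or the origin of a listed thing).
The state is a dict: "t": time; "q": joint angles; "joint_vel": joint speeds; "joint_torque": joint torques, N m; "eef_pos": TCP position; "tool_rot": TCP orientation; "contact_force": force on the tool from outside, world axes, zero at the start; "torque": the same for the moment, N m; "gripper_width": opening from 0.0 (shut) to 1.0 (fully open).
Only numpy, scipy, OpenCV 4.12 (cv2) and the standard library are available. Lean on these libraries where they do the work, as an engineer would, in place of code of your own. Each camera call takes 0.05 s, during which the arm holds its last target. There are 200 camera calls.

## Working session

There is one attempt and no reset: what is moved stays moved. The work goes in short steps, Python scripts to look and compute and a shell command to move; the robot and the scene stay as the last step left them, time stands still between calls to the robot, and variables do not carry over. Pictures are saved under pics/ and viewed, about 8 in all and at most 12, crops included, and the job is handed in when it is done.

```bash
mkdir -p pics; ls
cat > h.py <<'E'
import numpy as np, cv2
from station import bot
def P(c):
    p=bot.camera_params(c); return np.array(p['K']),np.array(p['R']),np.array(p['t'])
def proj(c,X):
    K,R,t=P(c); v=K@(R@np.asarray(X,float)+t); return v[:2]/v[2]
def onplane(c,uv,z):
    K,R,t=P(c); d=R.T@np.linalg.inv(K)@np.array([uv[0],uv[1],1.]); o=-R.T@t
    return o+d*(z-o[2])/d[2]
def tri(uvs):
    A=[];b=[]
    for c,uv in uvs.items():
        K,R,t=P(c); M=K@np.c_[R,t]
        for i in (0,1):
            r=uv[i]*M[2]-M[i]; A.append(r[:3]); b.append(-r[3])
    return np.linalg.lstsq(np.array(A),np.array(b),rcond=None)[0]
E
python3 - <<'E'
from h import *
for c in('scene','top'):
    im=bot.read_camera(c); cv2.imwrite(f'pics/{c}0.png',im)
    K,R,t=P(c); print(c,K.round(0).tolist(),(-R.T@t).round(3),R.round(2).tolist())
    for n in ['rail','rail_mouth','rail_home','hanger','hanger_fin','eye_bar','scoop_grip','hook_crown']:
        try: print(n,[(np.round(d['xy']).tolist(),round(d['score'],2)) for d in bot.place_of(c,n)])
        except Exception as e: print(n,e)
o=bot.get_obs(); print({k:np.round(v,3).tolist() for k,v in o.items()})
a=cv2.imread('pics/scene0.png');b=cv2.imread('pics/top0.png')
E
```

```text
pics
scene [[403.0, 0.0, 284.0], [0.0, 403.0, 210.0], [0.0, 0.0, 1.0]] [-0.054  1.001  0.67 ] [[-0.89, -0.46, -0.02], [-0.19, 0.4, -0.89], [0.41, -0.79, -0.45]]
rail [([271.0, 238.0], 0.64)]
rail_mouth [([285.0, 184.0], 0.62)]
rail_home [([264.0, 196.0], 0.69)]
hanger [([297.0, 261.0], 0.64), ([326.0, 210.0], 0.49), ([338.0, 197.0], 0.46), ([262.0, 199.0], 0.35)]
hanger_fin [([330.0, 201.0], 0.52), ([343.0, 187.0], 0.51)]
eye_bar [([347.0, 193.0], 0.52), ([335.0, 204.0], 0.44)]
scoop_grip [([245.0, 292.0], 0.86), ([216.0, 276.0], 0.44)]
hook_crown [([269.0, 300.0], 0.58)]
top [[455.0, 0.0, 278.0], [0.0, 455.0, 198.0], [0.0, 0.0, 1.0]] [ 0.311 -0.009  1.265] [[-0.01, -1.0, -0.01], [-0.99, 0.02, -0.15], [0.15, 0.01, -0.99]]
rail [([271.0, 194.0], 0.86), ([389.0, 236.0], 0.58)]
rail_mouth [([299.0, 190.0], 0.58), ([184.0, 179.0], 0.51), ([147.0, 165.0], 0.18)]
rail_home [([259.0, 185.0], 0.83)]
hanger [([377.0, 221.0], 0.77), ([420.0, 224.0], 0.67)]
hanger_fin [([382.0, 220.0], 0.79), ([390.0, 235.0], 0.66), ([422.0, 219.0], 0.56), ([168.0, 251.0], 0.32)]
eye_bar [([387.0, 235.0], 0.58)]
scoop_grip [([173.0, 224.0], 0.8)]
hook_crown [([168.0, 250.0], 0.84)]
{'t': 0.9, 'q': [1.111, 0.477, 0.022, 1.555, -0.011, 1.109, -0.083], 'joint_vel': [-0.001, -0.001, 0.001, -0.001, 0.0, -0.001, 0.0], 'joint_torque': [0.001, -59.631, 1.606, -28.155, 0.012, 0.002, 0.0], 'eef_pos': [0.233, -0.634, 0.231], 'tool_rot': [0.124, -0.124, 0.696, -0.696], 'contact_force': [0.852, 0.039, 0.742], 'torque': [-0.024, -0.008, 0.001], 'gripper_width': 1.002}
```

View pics/scene0.png

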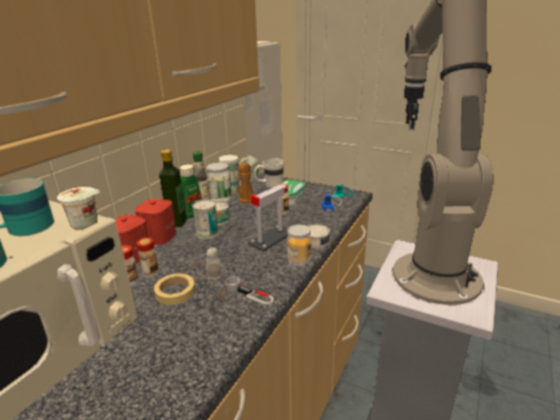

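View pics/top0.png

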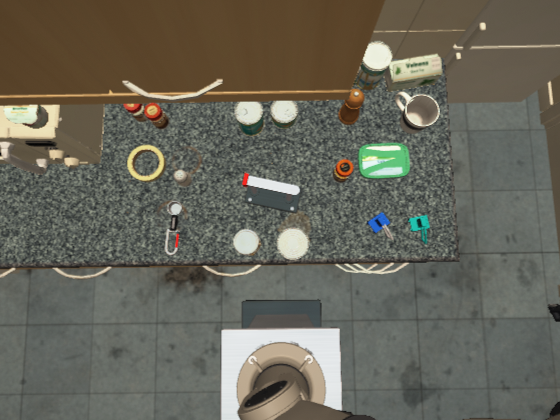

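Run:
```python
from h import *
im=cv2.imread('pics/top0.png')
def crop(im,x,y,w,h,s):
    c=cv2.resize(im[y:y+h,x:x+w],None,fx=s,fy=s,interpolation=cv2.INTER_CUBIC)
    for i in range(0,w,10): cv2.putText(c,str(x+i),(i*s,8),0,.3,(0,255,255),1); cv2.line(c,(i*s,10),(i*s,14),(0,255,255),1)
    for i in range(0,h,10): cv2.putText(c,str(y+i),(0,i*s+4),0,.3,(0,255,255),1)
    return c
sc=cv2.imread('pics/scene0.png')
m=np.zeros((600,800,3),np.uint8)
for c,(x,y) in [(crop(im,238,165,66,50,6),(0,0)),(crop(im,360,200,66,50,6),(400,0)),(crop(im,150,195,66,66,4),(0,310)),(crop(sc,240,180,60,70,4),(270,310)),(crop(sc,315,180,40,40,6),(540,310))]:
    m[y:y+c.shape[0],x:x+c.shape[1]]=c[:600-y,:800-x]
cv2.imwrite('pics/m.png',m)
def mask(c,img,roi,lo,hi):
    hsv=cv2.cvtColor(img,cv2.COLOR_BGR2HSV); k=cv2.inRange(hsv,lo,hi); z=np.zeros_like(k); x,y,w,h=roi; z[y:y+h,x:x+w]=k[y:y+h,x:x+w]; return z
# blue hanger
for c,img,roi in (('top',im,(360,205,40,40)),('scene',sc,(315,190,25,25))):
    k=mask(c,img,roi,(105,120,60),(130,255,255)); ys,xs=np.nonzero(k); print(c,'blue',len(xs),xs.mean(),ys.mean(),cv2.minAreaRect(np.c_[xs,ys].astype(np.float32)))
for n in ['rail','hanger_fin','scoop_grip','gate']:
  for c in('top','scene'):
    for d in bot.cut_out(c,n)[:2]:
        ys,xs=np.nonzero(d['pixels']); print(n,c,round(d['score'],2),len(xs),np.round([xs.mean(),ys.mean()],1),cv2.minAreaRect(np.c_[xs,ys].astype(np.float32)))
print('rail z.174',onplane('top',(271,190),.17),'hanger',onplane('top',(380,222),.03),'scoop',onplane('top',(173,224),.007),onplane('top',(168,250),.007))
for n in ['rail_mouth','rail_home','hanger_fin','scoop_grip','hook_crown']:
    print(n)
print(tri({'top':(299,190),'scene':(285,184)}),tri({'top':(259,185),'scene':(264,196)}),tri({'top':(382,220),'scene':(330,201)}),tri({'top':(173,224),'scene':(245,292)}),tri({'top':(168,250),'scene':(269,300)}))
for n in ['spread_tub','tuna_tin','honey_jar','spice_1','salt_shaker','tape_roll']:
    print(n,[(onplane('top',d['xy'],0).round(3)[:2],round(d['score'],2)) for d in bot.place_of('top',n)][:1])
```

```text
top blue 240 378.20416666666665 221.93333333333334 ((378.2691955566406, 222.15382385253906), (13.867504119873047, 19.137155532836914), 56.30992889404297)
scene blue 114 327.14912280701753 202.82456140350877 ((327.5, 202.5), (15.0, 11.0), 90.0)
rail top 0.69 1555 [271.6 193.6] ((270.4886169433594, 193.71347045898438), (59.84946823120117, 29.150026321411133), 13.671307563781738)
rail top 0.62 637 [146.6 163.1] ((147.00001525878906, 163.50001525878906), (37.47665786743164, 36.06244659423828), 45.0)
rail scene 0.88 1242 [268.8 218.5] ((268.0, 217.0), (66.0, 38.0), 90.0)
rail scene 0.73 139 [285.4 201.7] ((285.0, 200.0), (26.0, 6.0), 90.0)
hanger_fin top 0.69 251 [380.3 224.1] ((381.9461364746094, 228.03077697753906), (26.295358657836914, 16.744688034057617), 60.2551155090332)
hanger_fin top 0.57 376 [420.  225.7] ((420.0192565917969, 229.59616088867188), (28.240724563598633, 20.199960708618164), 78.69007110595703)
hanger_fin scene 0.69 168 [328.6 202.4] ((330.55133056640625, 203.38697814941406), (17.048681259155273, 16.634878158569336), 24.443954467773438)
hanger_fin scene 0.65 1274 [268
[... 288 characters left out ...]
 15.652474403381348), 26.56505012512207)
rail z.174 [0.50200597 0.0159895  0.17      ] hanger [ 0.43342414 -0.27608172  0.03      ] scoop [0.43897358 0.29324603 0.007     ] [0.36728712 0.30553107 0.007     ]
rail_mouth
rail_home
hanger_fin
scoop_grip
hook_crown
[ 0.49770262 -0.05380528  0.16929662] [0.5150701  0.04506669 0.16421779] [ 0.43324271 -0.28536488  0.0230125 ] [0.43832361 0.29353289 0.00369754] [0.36389861 0.30297321 0.01107035]
spread_tub [(array([ 0.599, -0.302]), 0.89)]
tuna_tin [(array([ 0.388, -0.033]), 0.66)]
honey_jar [(array([0.387, 0.088]), 0.63)]
spice_1 [(array([ 0.576, -0.168]), 0.89)]
salt_shaker [(array([0.565, 0.265]), 0.47)]
tape_roll [(array([0.607, 0.376]), 0.85)]
```

View pics/m.png

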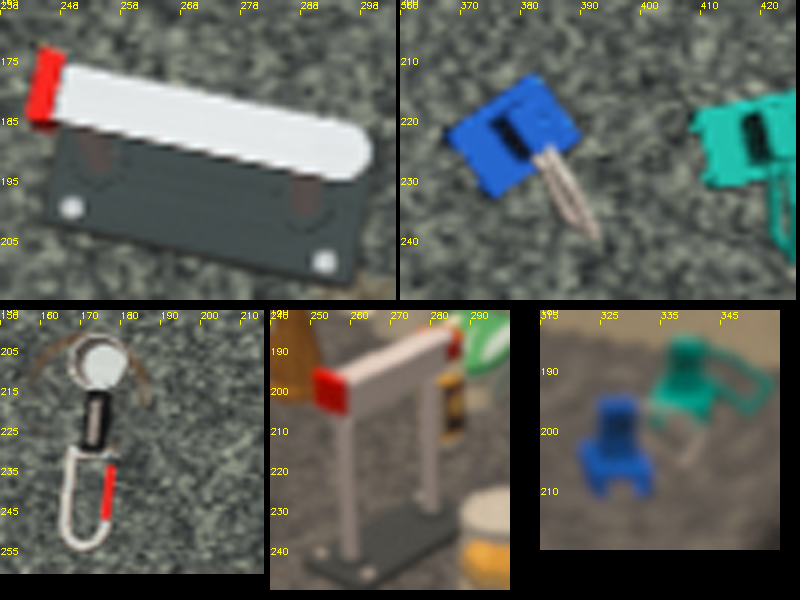

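```bash
cat > fit.py <<'E'
from h import *
from scipy.optimize import minimize
S=8
def box(x0,x1,y0,y1,z0,z1): return np.array([[x,y,z] for x in(x0,x1) for y in(y0,y1) for z in(z0,z1)])/1e3
def T(P_,p):
    c,s=np.cos(p[2]),np.sin(p[2]); return np.c_[P_[:,0]*c-P_[:,1]*s+p[0],P_[:,0]*s+P_[:,1]*c+p[1],P_[:,2]]
def sil(cam,parts,p,roi):
    x0,y0,w,h=roi; K,R,t=P(cam); m=np.zeros((h*S,w*S),np.uint8)
    for q in parts:
        v=(R@T(q,p).T+t[:,None]); v=(K@v); uv=(v[:2]/v[2]).T
        hu=cv2.convexHull(((uv-[x0-.5,y0-.5])*S*16).astype(np.float32)).round().astype(np.int32)
        cv2.fillPoly(m,[hu],255,shift=4)
    return cv2.resize(m,(w,h),interpolation=cv2.INTER_AREA)/255.
def fit(items,p0):
    def cost(d):
        p=np.array(p0)+np.array(d)*[.01,.01,.1]
        return sum(((sil(c,parts,p,roi)-soft)**2).sum() for c,parts,roi,soft in items)
    best=None
    for s in (1,.3):
        r=minimize(cost,best.x if best else [0,0,0],method='Nelder-Mead',options=dict(initial_simplex=(best.x if best else 0)+s*np.array([[0,0,0],[1,.0,0],[0,1,0],[0,0,1]]),xatol=.002,fatol=.01)); best=r
    return np.array(p0)+best.x*[.01,.01,.1],best.fun
def sub(im,roi): x,y,w,h=roi; return im[y:y+h,x:x+w].astype(float)
E
cat > m1.py <<'E'
from fit import *
im=cv2.imread('pics/top0.png');sc=cv2.imread('pics/scene0.png')
# rail flange: white
a=np.linspace(0,np.pi,13)
fl=np.vstack([[[12,60,170],[-12,60,170]],np.c_[12*np.cos(a),-58-12*np.sin(a),0*a+170]])/1e3
roi=(244,168,62,36); g=sub(im,roi); br=g.min(2); soft=np.clip((br-90)/(220-90),0,1)
p,f=fit([('top',[fl],roi,soft)],[.507,.0,-.18]); print('rail',p.round(4),np.degrees(p[2]).round(2),round(f,2),soft.sum())
# hanger
roi=(362,206,32,32); g=sub(im,roi); soft=np.clip((g[...,0]-g[...,2]-25)/110,0,1); k=(g[...,0]-g[...,2])>15
H=[box(-18.5,18.5,-25,25,0,16.5),box(-12,12,-7,7,16.5,54)]
# closing fills dark fin
soft=np.maximum(soft,cv2.morphologyEx((soft>.5).astype(np.uint8),cv2.MORPH_CLOSE,np.ones((7,7))))
it=[('top',H,roi,soft)]
for p0 in([.433,-.28,.57],):
    p,f=fit(it,p0); print('hanger top',p.round(4),np.degrees(p[2]).round(2),round(f,2),soft.sum())
roi2=(314,188,28,28); g=sub(sc,roi2); s2=np.clip((g[...,0]-g[...,2]-15)/40,0,1)
p2,f2=fit([('scene',H,roi2,s2)],p); print('hanger scene',p2.round(4),np.degrees(p2[2]).round(2),round(f2,2),s2.sum())
# scoop: red gate
roi=(165,228,22,22); g=sub(im,roi); s=np.clip((g[...,2]-g[...,1]-40)/120,0,1)
ys,xs=np.mgrid[:22,:22]; u=(xs*s).sum()/s.sum()+165; v=(ys*s).sum()/s.sum()+228
G=onplane('top',(u,v),.010); pts=np.c_[xs[s>.5],ys[s>.5]].astype(np.float32); l=cv2.fitLine(pts,cv2.DIST_L2,0,.01,.01).ravel()
print('gate mid',G.round(4),(u,v),'line',l[:2])
roi=(160,208,26,28); g=sub(im,roi); s=np.clip((60-g.max(2))/40,0,1); print('dark',s.sum())
# scoop bowl inside (bright disc)
roi=(164,198,24,22); g=sub(im,roi); s=(g.min(2)>150); s=cv2.morphologyEx(s.astype(np.uint8),cv2.MORPH_OPEN,np.ones((3,3))); ys,xs=np.nonzero(s); print('bowl',cv2.minEnclosingCircle(np.c_[xs+164,ys+198].astype(np.float32)))
roi=(155,222,30,34); g=sub(im,roi); s=(g.min(2)>130).astype(np.uint8); n,lab,st,ce=cv2.connectedComponentsWithStats(s); 
for i in range(1,n):
    if st[i,4]>15: ys,xs=np.nonzero(lab==i); print('hook',st[i],xs.min()+155,xs.max()+155,ys.max()+222, (xs[ys==ys.max()].mean()+155))
E
python3 m1.py
```

```text
rail [ 0.5153  0.0154 -0.2294] -13.14 15.95 567.8153846153847
hanger top [ 0.4358 -0.2761  0.5951] 34.1 12.23 248.9
hanger scene [ 0.4329 -0.2766  0.6395] 36.64 71.33 198.075
gate mid [0.3938 0.2817 0.01  ] (np.float64(176.5922634605332), np.float64(240.16806063774177)) line [ 0.12861535 -0.99169457]
dark 36.45
bowl ((176.0, 209.5), 6.020897388458252)
hook [ 10   7  13  26 103] 165 177 254 170.0
```

```bash
cat > m2.py <<'E'
from fit import *
im=cv2.imread('pics/top0.png')
def line(img,off,s,pts,col,close=True):
    q=np.array([[(proj('top',X)-off+.5)*s] for X in pts]).round().astype(np.int32); cv2.polylines(img,[q],close,col,1)
rp=np.array([.5153,.0154,-.2294]); hp=np.array([.4358,-.2761,.5951])
G0=onplane('top',(176.5923-.1286*6,240.168+.9917*6),.007); G1=onplane('top',(176.5923+.1286*6,240.168-.9917*6),.007)
d=G0-G1; yaw=np.arctan2(d[1],d[0]); G=(G0+G1)/2
B=onplane('top',(176,209.5),.012); e=G-B; yaw2=np.arctan2(e[1],e[0])-np.arctan2(14,87); print('yaws',np.degrees([yaw,yaw2]),np.hypot(*e[:2]))
y=(yaw+yaw2)/2; c,s=np.cos(y),np.sin(y); sp=np.array([G[0]-(46*c-14*s)/1e3,G[1]-(46*s+14*c)/1e3,y]); print('scoop',sp, np.degrees(y))
a=np.linspace(0,np.pi,13)
fl=np.vstack([[[12,60,170],[-12,60,170]],np.c_[12*np.cos(a),-58-12*np.sin(a),0*a+170]])/1e3
c1=cv2.resize(im[165:215,238:304],None,fx=6,fy=6,interpolation=cv2.INTER_CUBIC)
line(c1,(238,165),6,T(fl,rp),(0,0,255)); line(c1,(238,165),6,T(np.array([[15,60,178],[-15,60,178],[-15,70,178],[15,70,178]])/1e3,rp),(255,0,0))
line(c1,(238,165),6,T(np.array([[35,75,12],[-35,75,12],[-35,-75,12],[35,-75,12]])/1e3,rp),(0,255,255))
c2=cv2.resize(im[200:250,360:426],None,fx=6,fy=6,interpolation=cv2.INTER_CUBIC)
for bx in (16.5,0): line(c2,(360,200),6,T(np.array([[18.5,25,bx],[-18.5,25,bx],[-18.5,-25,bx],[18.5,-25,bx]])/1e3,hp),(0,0,255))
line(c2,(360,200),6,T(np.array([[12,7,54],[-12,7,54],[-12,-7,54],[12,-7,54]])/1e3,hp),(0,255,255))
line(c2,(360,200),6,T(np.array([[-12,0,44],[-50,0,17]])/1e3,hp),(0,255,0))
c3=cv2.resize(im[198:258,150:200],None,fx=5,fy=5,interpolation=cv2.INTER_CUBIC)
line(c3,(150,198),5,T(np.array([[22,8,14],[-22,8,14],[-22,-8,14],[22,-8,14]])/1e3,sp),(0,255,255))
line(c3,(150,198),5,T(np.array([[22,14,7],[22,-14,7],[72,-14,7],[86,0,7],[69,14,7]])/1e3,sp),(0,255,0))
line(c3,(150,198),5,T(np.c_[-41+20*np.cos(2*a),20*np.sin(2*a),0*a+24]/1e3,sp),(255,0,0))
m=np.zeros((600,800,3),np.uint8); m[:300,:396]=c1; m[:300,400:796]=c2; m[300:600,:250]=c3
cv2.imwrite('pics/m2.png',m)
E
python3 m2.py
```

```text
yaws [ 173.69629863 -187.65961521] 0.08484350403115291
scoop [ 0.3466426   0.2740389  -0.12185292] -6.981658287675016
```

View pics/m2.png

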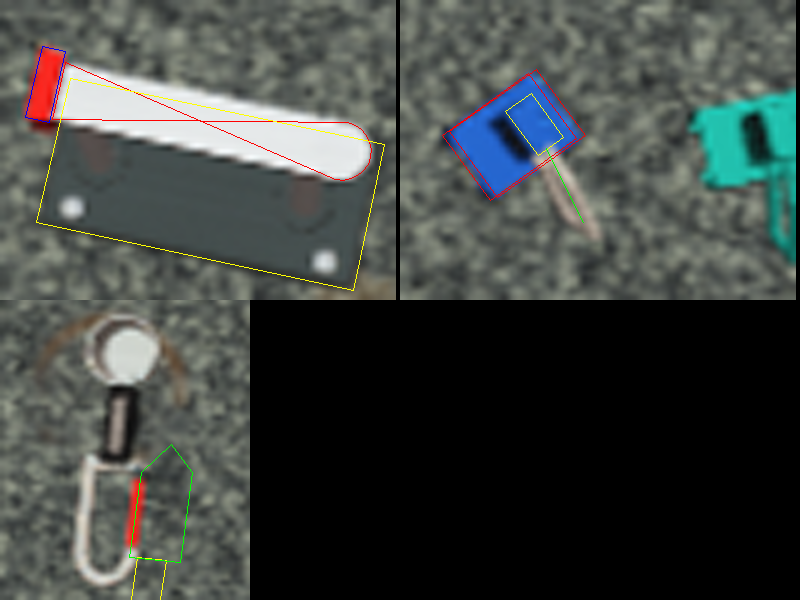

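```bash
cat > go.py <<'E'
from h import *
from scipy.spatial.transform import Rotation as Ro
import sys
def rot(q): return Ro.from_quat([q[1],q[2],q[3],q[0]])
def rows(tcp,f,j,base=None):
    "f finger dir, j jaw dir (sign chosen for least turn)"
    o=bot.get_obs(); R0=rot(o['tool_rot']); p0=np.array(o['eef_pos'])
    f=np.array(f,float);f/=np.linalg.norm(f); j=np.array(j,float); j-=f*(f@j); j/=np.linalg.norm(j)
    res=[]
    for s in(1,-1):
        R=Ro.from_matrix(np.c_[np.cross(f,s*j),f,s*j]); dr=(R0.inv()*R).as_rotvec(degrees=True); res.append((np.linalg.norm(dr),s,dr))
    res.sort(key=lambda r:r[0])
    lin=R0.inv().apply(np.array(tcp)-p0)
    print('t %.2f pos %s dist %.3f w %.3f q %s'%(o['t'],p0.round(4),np.linalg.norm(tcp-p0),o['gripper_width'],np.round(o['q'],2)))
    print('axes x,y,z:',R0.as_matrix().T.round(3).tolist(),'F',np.round(o['contact_force'],1))
    for n,s,dr in res: print('linear',lin.round(4).tolist(),'dr',dr.round(1).tolist(),'sign',s)
D=np.array([0,0,-1.])
HY=np.array([-np.sin(.5951),np.cos(.5951),0]); RX=np.array([np.cos(-.2294),np.sin(-.2294),0]); RY=np.array([-np.sin(-.2294),np.cos(-.2294),0]); RO=np.array([.5153,.0154,0])
E
python3 -c "
from go import *
rows(np.array([.4358,-.2761,.13]),D,HY)"
```

```text
t 1.60 pos [ 0.2326 -0.6337  0.2313] dist 0.424 w 1.000 q [ 1.11  0.48  0.02  1.56 -0.01  1.11 -0.08]
axes x,y,z: [[-0.939, -0.345, 0.0], [-0.0, 0.0, -1.0], [0.345, -0.939, -0.0]] F [-0.9 -0.1  0.3]
linear [-0.314, 0.1013, -0.2656] dr [0.0, -13.9, -0.0] sign -1
linear [-0.314, 0.1013, -0.2656] dr [0.0, 166.1, 0.0] sign 1
```

```bash
python3 -m crank '[{"linear":[-0.314,0.101,-0.266],"dr":[0,-13.9,0],"hand":0.3},{"linear":[-0.314,0.101,-0.266],"dr":[0,-13.9,0],"hand":0.3},{"linear":[-0.314,0.101,-0.266],"dr":[0,-13.9,0],"hand":0.3},{"linear":[-0.314,0.101,-0.266],"dr":[0,-13.9,0],"hand":0.3},{"linear":[-0.314,0.101,-0.266],"dr":[0,-13.9,0],"hand":0.3},{"linear":[-0.314,0.101,-0.266],"dr":[0,-13.9,0],"hand":0.3},{"linear":[-0.314,0.101,-0.266],"dr":[0,-13.9,0],"hand":0.3},{"linear":[-0.314,0.101,-0.266],"dr":[0,-13.9,0],"hand":0.3},{"linear":[-0.314,0.101,-0.266],"dr":[0,-13.9,0],"hand":0.3},{"linear":[-0.314,0.101,-0.266],"dr":[0,-13.9,0],"hand":0.3}]' 30; python3 -m crank '[{"linear":[0,0,0],"dr":[0,0,0],"hand":0.3},{"linear":[0,0,0],"dr":[0,0,0],"hand":0.3},{"linear":[0,0,0],"dr":[0,0,0],"hand":0.3}]'
python3 -c "
from go import *
rows(np.array([.4358,-.2761,.024]),D,HY)
im=bot.read_camera('top'); c=cv2.resize(im[160:270,330:440],None,fx=5,fy=5,interpolation=cv2.INTER_CUBIC); 
o=bot.get_obs();u=proj('top',o['eef_pos']); cv2.circle(c,tuple(((u-[330,160]+.5)*5).astype(int)),4,(0,255,255),1)
cv2.imwrite('pics/a.png',c)"
```

```text
t: 2.43
eef_pos: [0.4331, -0.2802, 0.1319]
tool_rot: [-0.207, 0.207, -0.676, 0.676]
contact_force: [0.4, 0.1, 0.3]
gripper_width: 0.651
t: 2.68
eef_pos: [0.4323, -0.2822, 0.1321]
tool_rot: [-0.207, 0.207, -0.676, 0.676]
contact_force: [-1.8, -0.5, -0.3]
gripper_width: 0.651
t 2.68 pos [ 0.4323 -0.2822  0.1321] dist 0.108 w 0.651 q [ 0.6   0.35 -0.17  2.02  0.08  0.78 -0.6 ]
axes x,y,z: [[-0.828, -0.56, 0.0], [-0.0, -0.001, -1.0], [0.56, -0.828, 0.0]] F [-1.8 -0.5 -0.3]
linear [-0.0064, 0.1081, -0.0032] dr [-0.0, -0.0, 0.0] sign -1
linear [-0.0064, 0.1081, -0.0032] dr [-0.0, 180.0, -0.0] sign 1
```

View pics/a.png

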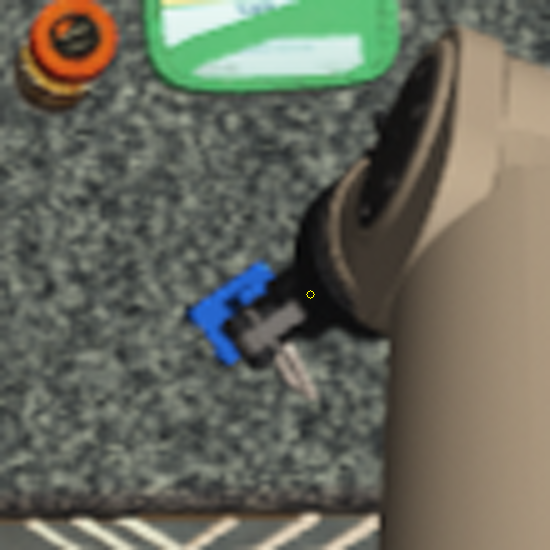

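```bash
python3 -m crank '[{"linear":[-0.0064,0.03,-0.0032],"dr":[0,0,0],"hand":0.1},{"linear":[-0.0064,0.06,-0.0032],"dr":[0,0,0],"hand":0.1},{"linear":[-0.0064,0.09,-0.0032],"dr":[0,0,0],"hand":0.1},{"linear":[-0.0064,0.108,-0.0032],"dr":[0,0,0],"hand":0.1},{"linear":[-0.0064,0.108,-0.0032],"dr":[0,0,0],"hand":0.1},{"linear":[-0.0064,0.108,-0.0032],"dr":[0,0,0],"hand":0.1}]' 30
python3 -c "
from go import *
rows(np.array([.4358,-.2761,.024]),D,HY)
im=bot.read_camera('scene'); c=cv2.resize(im[150:240,280:390],None,fx=5,fy=5,interpolation=cv2.INTER_CUBIC); 
im=bot.read_camera('top'); c2=cv2.resize(im[190:250,355:405],None,fx=5,fy=5,interpolation=cv2.INTER_CUBIC); 
m=np.zeros((450,800,3),np.uint8);m[:,:550]=c;m[:300,550:]=c2;cv2.imwrite('pics/b.png',m)"
```

```text
t: 3.23
eef_pos: [0.4348, -0.2768, 0.0238]
tool_rot: [0.206, -0.207, 0.677, -0.676]
contact_force: [-0.0, -0.6, 0.7]
gripper_width: 0.547
t 3.23 pos [ 0.4348 -0.2768  0.0238] dist 0.001 w 0.547 q [ 0.56  0.53 -0.15  2.07  0.14  0.55 -0.66]
axes x,y,z: [[-0.83, -0.558, 0.001], [-0.002, 0.0, -1.0], [0.558, -0.83, -0.001]] F [-0.  -0.6  0.7]
linear [-0.0013, -0.0002, -0.0] dr [0.1, -0.2, 0.1] sign -1
linear [-0.0013, -0.0002, -0.0] dr [-0.1, 179.8, 0.1] sign 1
```

View pics/b.png

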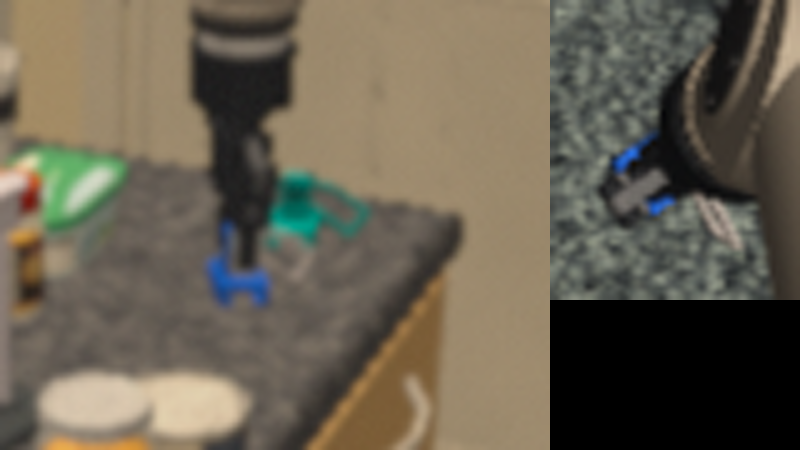

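```bash
python3 -c "
from go import *
o=bot.get_obs(); p=np.array(o['eef_pos']); w=.0425*o['gripper_width']
f=lambda c,X,o:((proj(c,X)-o)*5).round()
for s in(1,-1):
  for d in(0,.0075,.015): print(s,d,'tip scene',f('scene',p+s*HY*(w+d)+[0,0,.006],(280,150)),'top',f('top',p+s*HY*(w+d)+[0,0,.006],(355,190))+[550,0])
HX=np.array([HY[1],-HY[0],0]); H=np.array([.4358,-.2761,0])
for n,v in dict(nearL=(18.5,25,0),nearR=(-18.5,25,0),nearLt=(18.5,25,16.5),nearRt=(-18.5,25,16.5),finTL=(12,7,54),finTR=(-12,7,54),eye=(-57,0,27)).items():
  X=H+HX*v[0]/1e3+HY*v[1]/1e3+[0,0,v[2]/1e3]; print(n,f('scene',X,(280,150)),f('top',X,(355,190))+[550,0])
"
```

```text
1 0 tip scene [238. 261.] top [643. 179.]
1 0.0075 tip scene [240. 265.] top [631. 187.]
1 0.015 tip scene [242. 270.] top [620. 194.]
-1 0 tip scene [224. 235.] top [711. 130.]
-1 0.0075 tip scene [222. 231.] top [722. 122.]
-1 0.015 tip scene [220. 227.] top [733. 114.]
nearL [213. 303.] [607. 160.]
nearR [262. 299.] [647. 214.]
nearLt [213. 282.] [613. 157.]
nearRt [262. 279.] [653. 212.]
finTL [218. 226.] [660. 140.]
finTR [250. 223.] [687. 177.]
eye [306. 249.] [737. 242.]
```

```bash
python3 -m crank '[{"linear":[0,0,0],"dr":[0,0,0],"hand":-1},{"linear":[0,0,0],"dr":[0,0,0],"hand":-1},{"linear":[0,0,0],"dr":[0,0,0],"hand":-1},{"linear":[0,0,0],"dr":[0,0,0],"hand":-1},{"linear":[0,0,0],"dr":[0,0,0],"hand":-1},{"linear":[0,0,0],"dr":[0,0,0],"hand":-1},{"linear":[0,0,0],"dr":[0,0,0],"hand":-1},{"linear":[0,0,0],"dr":[0,0,0],"hand":-1}]' 40
python3 -m crank '[{"linear":[0,-0.04,0],"dr":[0,0,0],"hand":-1},{"linear":[0,-0.08,0],"dr":[0,0,0],"hand":-1},{"linear":[0,-0.12,0],"dr":[0,0,0],"hand":-1},{"linear":[0,-0.16,0],"dr":[0,0,0],"hand":-1},{"linear":[0,-0.18,0],"dr":[0,0,0],"hand":-1},{"linear":[0,-0.18,0],"dr":[0,0,0],"hand":-1}]'
python3 -c "
from go import *
# TCP in front of the mouth: hanger origin at stand y=-105, height 158.5+24
t=RO+RY*(-.125)+[0,0,.1835]
rows(t,D,RY)"
```

```text
t: 4.0
eef_pos: [0.4364, -0.276, 0.0252]
tool_rot: [-0.207, 0.207, -0.676, 0.677]
contact_force: [-0.5, 0.4, 8.3]
gripper_width: 0.156
t: 4.5
eef_pos: [0.4386, -0.2769, 0.2096]
tool_rot: [-0.209, 0.205, -0.674, 0.679]
contact_force: [0.1, -0.3, -1.5]
gripper_width: 0.158
t 4.50 pos [ 0.4386 -0.2769  0.2096] dist 0.179 w 0.158 q [ 0.6   0.25 -0.19  1.95  0.06  0.94 -0.59]
axes x,y,z: [[-0.829, -0.56, -0.005], [0.009, -0.005, -1.0], [0.56, -0.829, 0.009]] F [ 0.1 -0.3 -1.5]
linear [-0.1354, 0.0257, -0.1145] dr [-0.4, 47.2, -0.5] sign -1
linear [-0.1354, 0.0257, -0.1145] dr [-0.6, -132.8, 0.5] sign 1
```

```bash
python3 -m crank '[{"linear":[-0.05,0,-0.04],"dr":[0,7,0],"hand":-1},{"linear":[-0.08,0,-0.06],"dr":[0,14,0],"hand":-1},{"linear":[-0.11,0,-0.08],"dr":[0,21,0],"hand":-1},{"linear":[-0.1354,0,-0.1145],"dr":[-0.4,28,-0.5],"hand":-1},{"linear":[-0.1354,0,-0.1145],"dr":[-0.4,35,-0.5],"hand":-1},{"linear":[-0.1354,0,-0.1145],"dr":[-0.4,42,-0.5],"hand":-1},{"linear":[-0.1354,0,-0.1145],"dr":[-0.4,47.2,-0.5],"hand":-1},{"linear":[-0.1354,0,-0.1145],"dr":[-0.4,47.2,-0.5],"hand":-1},{"linear":[-0.1354,0,-0.1145],"dr":[-0.4,47.2,-0.5],"hand":-1}]'
python3 -c "
from go import *
t=RO+RY*(-.125)+[0,0,.1835]
rows(t,D,RY)
im=bot.read_camera('scene'); cv2.imwrite('pics/s3.png',im); c=cv2.resize(im[140:240,245:335],None,fx=5,fy=5,interpolation=cv2.INTER_CUBIC); 
im=bot.read_camera('top');cv2.imwrite('pics/t3.png',im); c2=cv2.resize(im[160:220,240:340],None,fx=4,fy=4,interpolation=cv2.INTER_CUBIC); 
m=np.zeros((500,800,3),np.uint8);m[:,:400]=c[:,:400];m[:240,400:]=c2;cv2.imwrite('pics/c.png',m)"
```

```text
t: 5.25
eef_pos: [0.4833, -0.1048, 0.2032]
tool_rot: [-0.084, 0.076, 0.704, -0.701]
contact_force: [0.5, -1.0, -1.5]
gripper_width: 0.154
t 5.25 pos [ 0.4833 -0.1048  0.2032] dist 0.020 w 0.154 q [ 0.24  0.23 -0.17  1.99  0.04  0.94 -1.75]
axes x,y,z: [[-0.974, 0.224, 0.012], [-0.011, 0.005, -1.0], [-0.224, -0.974, -0.002]] F [ 0.5 -1.  -1.5]
linear [-0.0041, 0.0196, 0.0007] dr [0.1, 0.2, 0.7] sign -1
linear [-0.0041, 0.0196, 0.0007] dr [1.1, -179.8, -0.2] sign 1
```

View pics/c.png

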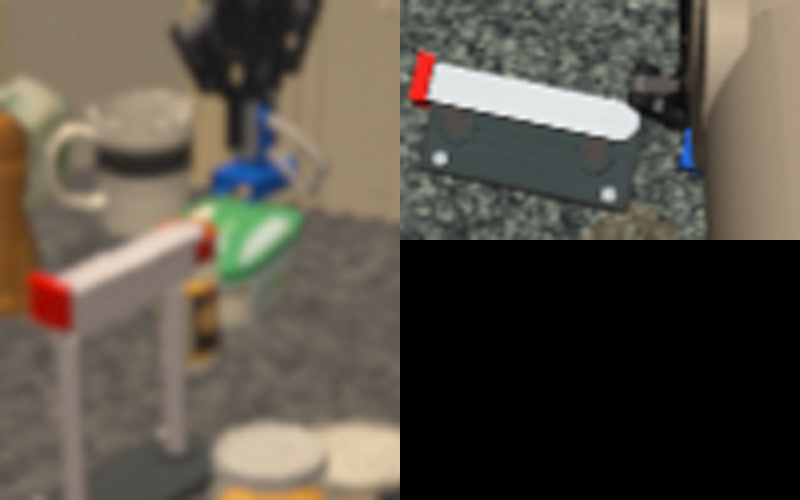

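```bash
cat > ov.py <<'E'
from fit import *
from go import *
from scipy.spatial.transform import Rotation as Ro
def ov(img,cam,x,y,w,h,s,hz,rp,hang,fn,off=(0,0)):
    c=cv2.resize(img[y:y+h,x:x+w],None,fx=s,fy=s,interpolation=cv2.INTER_CUBIC)
    def L(pts,col,o=(0,0)):
        q=np.array([(proj(cam,X)-[x,y]+.5+np.array(o))*s for X in pts]).round().astype(np.int32); cv2.polylines(c,[q[:,None]],True,col,1)
    for z in(170,165.5): L(T(np.array([[12,60,z],[12,-58,z],[0,-70,z],[-12,-58,z],[-12,60,z]])/1e3,rp),(0,200,0),off)
    L(T(np.array([[15,60,178],[-15,60,178],[-15,60,160],[15,60,160]])/1e3,rp),(0,255,255),off)
    p,R=hang
    for yy in(-25,25):
        L([p+R@(np.array(v)/1e3) for v in [(-18.5,yy,0),(-8.5,yy,0),(-8.5,yy,4),(-13.5,yy,4),(-13.5,yy,11.5),(13.5,yy,11.5),(13.5,yy,4),(8.5,yy,4),(8.5,yy,0),(18.5,yy,0),(18.5,yy,16.5),(-18.5,yy,16.5)]],(0,128,255))
    for yy in(-7,7): L([p+R@(np.array(v)/1e3) for v in [(-12,yy,16.5),(12,yy,16.5),(12,yy,54),(-12,yy,54)]],(255,0,255))
    L([p+R@(np.array(v)/1e3) for v in [(-43,0,7),(-57,0,27)]],(255,255,255))
    cv2.imwrite(fn,c)
def hang_from_tool(dz=.024):
    o=bot.get_obs(); R=rot(o['tool_rot']).as_matrix(); # tool z = -hanger y, tool y = -hanger z
    Rh=np.c_[np.cross(-R[:,2],-R[:,1]),-R[:,2],-R[:,1]]; return np.array(o['eef_pos'])+R[:,1]*dz,Rh
E
python3 -c "
from ov import *
rp=np.array([.5153,.0154,-.2294]); print(hang_from_tool())
ov(cv2.imread('pics/s3.png'),'scene',248,145,72,70,8,0,rp,hang_from_tool(),'pics/d.png')"
```

```text
(array([ 0.48319297, -0.10505467,  0.17949146]), array([[ 0.9743224 ,  0.22491444,  0.01045702],
       [-0.22487182,  0.974375  , -0.00510224],
       [-0.01133663,  0.00261974,  0.99993231]]))
```

View pics/d.png

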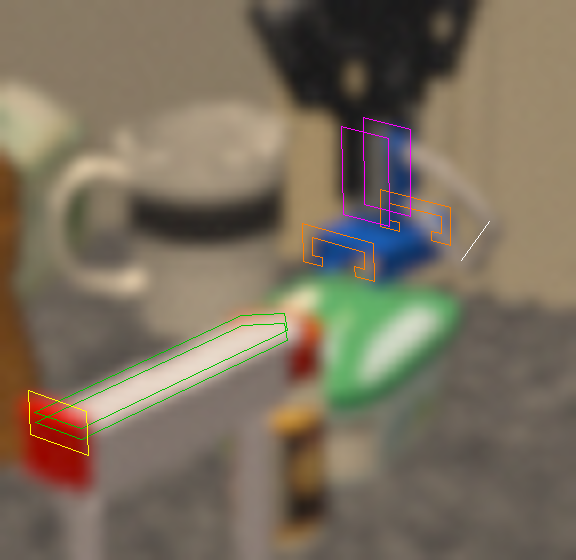

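```bash
python3 -c "
from go import *
t=RO+RY*(-.06)+[0,0,.2]
rows(t,D,RY)"
```

```text
t 5.35 pos [ 0.4834 -0.1052  0.2035] dist 0.065 w 0.157 q [ 0.24  0.23 -0.17  1.99  0.04  0.94 -1.75]
axes x,y,z: [[-0.974, 0.225, 0.011], [-0.01, 0.005, -1.0], [-0.225, -0.974, -0.003]] F [-0.4  1.1 -1. ]
linear [-0.0038, 0.0036, -0.0646] dr [0.1, 0.1, 0.6] sign -1
linear [-0.0038, 0.0036, -0.0646] dr [1.0, -179.9, -0.2] sign 1
```

```bash
python3 -m crank '[{"linear":[-0.0038,0,-0.03],"dr":[0.1,0.1,0.6],"hand":-1},{"linear":[-0.0038,0,-0.0646],"dr":[0.1,0.1,0.6],"hand":-1},{"linear":[-0.0038,0.003,-0.0646],"dr":[0.1,0.1,0.6],"hand":-1},{"linear":[-0.0038,0.005,-0.0646],"dr":[0.1,0.1,0.6],"hand":-1},{"linear":[-0.0038,0.006,-0.0646],"dr":[0.1,0.1,0.6],"hand":-1}]' | grep -v rot
for i in 1; do python3 -m crank '[{"linear":[0,0.001,0],"dr":[0,0,0],"hand":-1},{"linear":[0,0.002,0],"dr":[0,0,0],"hand":-1}]' | grep -v rot; python3 -m crank '[{"linear":[0,0.001,0],"dr":[0,0,0],"hand":-1},{"linear":[0,0.0015,0],"dr":[0,0,0],"hand":-1}]' | grep -v rot;  done
```

```text
t: 5.77
eef_pos: [0.5017, -0.0434, 0.1976]
contact_force: [0.4, -0.6, -0.9]
gripper_width: 0.153
t: 5.93
eef_pos: [0.5019, -0.0442, 0.1959]
contact_force: [-0.1, -0.2, -1.2]
gripper_width: 0.157
t: 6.1
eef_pos: [0.5021, -0.0439, 0.1952]
contact_force: [-3.2, -1.1, 8.3]
gripper_width: 0.154
```

```bash
python3 -m crank '[{"linear":[0,-0.004,0],"dr":[0,0,0],"hand":-1},{"linear":[0,-0.006,0.02],"dr":[0,0,0],"hand":-1},{"linear":[0,-0.006,0.045],"dr":[0,0,0],"hand":-1},{"linear":[0,-0.006,0.045],"dr":[0,0,0],"hand":-1},{"linear":[0,0,0.045],"dr":[0,0,0],"hand":-1},{"linear":[0,0.009,0.045],"dr":[0,0,0],"hand":-1},{"linear":[0,0.01,0.045],"dr":[0,0,0],"hand":-1},{"linear":[0,0.01,0.045],"dr":[0,0,0],"hand":-1}]' | grep -v rot
python3 -c "
from go import *
t=RO+RY*(-.09)+[0,0,.1855]
rows(t,D,RY)"
```

```text
t: 6.77
eef_pos: [0.4913, -0.0856, 0.1835]
contact_force: [0.2, 0.0, -1.7]
gripper_width: 0.156
t 6.77 pos [ 0.4913 -0.0856  0.1835] dist 0.014 w 0.156 q [ 0.21  0.25 -0.19  2.01  0.06  0.89 -1.81]
axes x,y,z: [[-0.974, 0.228, 0.002], [-0.002, 0.002, -1.0], [-0.228, -0.974, -0.001]] F [ 0.2  0.  -1.7]
linear [-0.0004, -0.002, -0.0138] dr [0.1, -0.0, 0.1] sign -1
linear [-0.0004, -0.002, -0.0138] dr [-0.2, 180.0, 0.1] sign 1
```

```bash
python3 -m crank '[{"linear":[-0.0004,-0.002,0],"dr":[0.1,0,0.1],"hand":-1},{"linear":[-0.0004,-0.002,-0.007],"dr":[0.1,0,0.1],"hand":-1},{"linear":[-0.0004,-0.002,-0.014],"dr":[0.1,0,0.1],"hand":-1},{"linear":[-0.0004,-0.002,-0.021],"dr":[0.1,0,0.1],"hand":-1},{"linear":[-0.0004,-0.002,-0.028],"dr":[0.1,0,0.1],"hand":-1}]' | grep -v rot
python3 -c "
from go import *
t=RO+RY*(-.05)+[0,0,.1855]
rows(t,D,RY)"
```

```text
t: 7.18
eef_pos: [0.499, -0.0582, 0.1867]
contact_force: [0.0, -0.1, -1.2]
gripper_width: 0.155
t 7.18 pos [ 0.499  -0.0582  0.1867] dist 0.025 w 0.155 q [ 0.16  0.26 -0.2   2.    0.07  0.89 -1.87]
axes x,y,z: [[-0.974, 0.228, -0.002], [0.002, -0.001, -1.0], [-0.228, -0.974, 0.0]] F [ 0.  -0.1 -1.2]
linear [0.0009, 0.0012, -0.0254] dr [-0.0, -0.1, -0.1] sign -1
linear [0.0009, 0.0012, -0.0254] dr [0.2, 179.9, -0.0] sign 1
```

```bash
python3 -m crank '[{"linear":[0.0004,0.001,-0.007],"dr":[0,0,0],"hand":-1},{"linear":[0.0005,0.0012,-0.014],"dr":[0,0,0],"hand":-1},{"linear":[0.0006,0.0012,-0.021],"dr":[0,0,0],"hand":-1},{"linear":[0.0007,0.0012,-0.028],"dr":[0,0,0],"hand":-1},{"linear":[0.0008,0.0012,-0.035],"dr":[0,0,0],"hand":-1},{"linear":[0.0009,0.0012,-0.042],"dr":[0,0,0],"hand":-1}]' | grep -v rot
python3 -c "
from go import *
t=RO+RY*(.035)+[0,0,.185]
rows(t,D,RY)"
```

```text
t: 7.68
eef_pos: [0.5077, -0.0175, 0.1854]
contact_force: [0.4, 0.7, -2.0]
gripper_width: 0.158
t 7.68 pos [ 0.5077 -0.0175  0.1854] dist 0.069 w 0.158 q [ 0.1   0.27 -0.22  1.99  0.08  0.89 -1.96]
axes x,y,z: [[-0.973, 0.229, -0.002], [0.002, -0.001, -1.0], [-0.229, -0.973, 0.001]] F [ 0.4  0.7 -2. ]
linear [0.0002, 0.0004, -0.0688] dr [-0.0, -0.1, -0.1] sign -1
linear [0.0002, 0.0004, -0.0688] dr [0.2, 179.9, -0.1] sign 1
```

```bash
python3 -m crank '[{"linear":[0,0,-0.008],"dr":[0,0,0],"hand":-1},{"linear":[0,0,-0.016],"dr":[0,0,0],"hand":-1},{"linear":[0,0,-0.024],"dr":[0,0,0],"hand":-1},{"linear":[0,0,-0.032],"dr":[0,0,0],"hand":-1},{"linear":[0,0,-0.04],"dr":[0,0,0],"hand":-1},{"linear":[0,0,-0.048],"dr":[0,0,0],"hand":-1},{"linear":[0,0,-0.056],"dr":[0,0,0],"hand":-1},{"linear":[0,0,-0.062],"dr":[0,0,0],"hand":-1}]' | grep -v rot
python3 -m crank '[{"linear":[0,0,-0.002],"dr":[0,0,0],"hand":-1},{"linear":[0,0,-0.004],"dr":[0,0,0],"hand":-1}]' | grep -v rot
python3 -m crank '[{"linear":[0,0,-0.0015],"dr":[0,0,0],"hand":-1},{"linear":[0,0,-0.003],"dr":[0,0,0],"hand":-1}]' | grep -v rot
python3 -c "
from go import *
t=RO+RY*(.035)+[0,0,.185]
rows(t,D,RY)"
```

```text
t: 8.35
eef_pos: [0.5219, 0.0432, 0.1853]
contact_force: [0.3, -0.7, -1.3]
gripper_width: 0.157
t: 8.52
eef_pos: [0.5227, 0.0463, 0.1853]
contact_force: [-1.0, -0.3, -1.9]
gripper_width: 0.16
t: 8.68
eef_pos: [0.5233, 0.0486, 0.1853]
contact_force: [-0.1, -0.4, -1.6]
gripper_width: 0.157
t 8.68 pos [0.5233 0.0486 0.1853] dist 0.001 w 0.157 q [-0.    0.3  -0.25  1.95  0.09  0.91 -2.1 ]
axes x,y,z: [[-0.973, 0.23, -0.002], [0.001, -0.001, -1.0], [-0.23, -0.973, 0.001]] F [-0.1 -0.4 -1.6]
linear [0.0002, 0.0003, -0.0009] dr [-0.1, -0.1, -0.1] sign -1
linear [0.0002, 0.0003, -0.0009] dr [0.2, 179.9, -0.1] sign 1
```

Creep until the stop is felt.

```bash
for i in 1 2; do python3 -m crank '[{"linear":[0,0,-0.001],"dr":[0,0,0],"hand":-1},{"linear":[0,0,-0.0015],"dr":[0,0,0],"hand":-1},{"linear":[0,0,-0.0015],"dr":[0,0,0],"hand":-1}]' | grep -v rot;done
```

```text
t: 8.93
eef_pos: [0.5233, 0.0487, 0.1853]
contact_force: [-2.1, -5.2, 1.8]
gripper_width: 0.159
t: 9.18
eef_pos: [0.5233, 0.0487, 0.1853]
contact_force: [-3.0, -8.1, 4.0]
gripper_width: 0.157
```

```bash
python3 -m crank '[{"linear":[0,0.001,0.001],"dr":[0,0,0],"hand":-1},{"linear":[0,0.001,0.0015],"dr":[0,0,0],"hand":-1},{"linear":[0,0.001,0.0015],"dr":[0,0,0],"hand":-0.4},{"linear":[0,0.001,0.0015],"dr":[0,0,0],"hand":-0.4},{"linear":[0,0.001,0.0015],"dr":[0,0,0],"hand":-0.4},{"linear":[0,-0.02,0.0015],"dr":[0,0,0],"hand":-0.4},{"linear":[0,-0.06,0.0015],"dr":[0,0,0],"hand":-0.4},{"linear":[0,-0.09,0.0015],"dr":[0,0,0],"hand":-0.4}]' | grep -v rot
python3 -c "
from go import *
y=np.radians(173); YS=np.array([-np.sin(y),np.cos(y),0])
rows(np.array([.4414,.29,.14]),D,YS)"
```

```text
t: 9.85
eef_pos: [0.5235, 0.0514, 0.2771]
contact_force: [1.0, -0.7, 0.6]
gripper_width: 0.299
t 9.85 pos [0.5235 0.0514 0.2771] dist 0.287 w 0.299 q [ 0.01  0.2  -0.26  1.84  0.06  1.1  -2.07]
axes x,y,z: [[-0.974, 0.228, -0.002], [0.002, -0.0, -1.0], [-0.228, -0.974, -0.0]] F [ 1.  -0.7  0.6]
linear [0.1346, 0.1369, -0.2136] dr [0.0, -6.2, -0.1] sign 1
linear [0.1346, 0.1369, -0.2136] dr [0.1, 173.8, 0.0] sign -1
```

```bash
python3 -m crank '[{"linear":[0.025,0,-0.03],"dr":[0,-6.2,0],"hand":0},{"linear":[0.05,0.0,-0.07],"dr":[0,-6.2,0],"hand":0},{"linear":[0.07,0.0,-0.1],"dr":[0,-6.2,0],"hand":0},{"linear":[0.09,0.03,-0.13],"dr":[0,-6.2,0],"hand":0},{"linear":[0.11,0.06,-0.16],"dr":[0,-6.2,0],"hand":0},{"linear":[0.13,0.09,-0.19],"dr":[0,-6.2,0],"hand":0},{"linear":[0.1346,0.11,-0.2136],"dr":[0,-6.2,0],"hand":0},{"linear":[0.1346,0.137,-0.2136],"dr":[0,-6.2,0],"hand":0},{"linear":[0.1346,0.137,-0.2136],"dr":[0,-6.2,0],"hand":0},{"linear":[0.1346,0.137,-0.2136],"dr":[0,-6.2,0],"hand":0}]' | grep -v rot
python3 -c "
from ov import *
y=np.radians(173); YS=np.array([-np.sin(y),np.cos(y),0]);sp=np.array([.4414,.29,y])
rows(np.array([.4414,.29,.02]),D,YS)
m=np.zeros((560,800,3),np.uint8)
def go(cam,x0,y0,w,h,s,ox,oy):
    im=bot.read_camera(cam); cv2.imwrite('pics/%s5.png'%cam,im)
    c=cv2.resize(im[y0:y0+h,x0:x0+w],None,fx=s,fy=s,interpolation=cv2.INTER_CUBIC)
    def L(pts,col):
        q=np.array([(proj(cam,X)-[x0,y0]+.5)*s for X in T(np.array(pts)/1e3,sp)]).round().astype(np.int32); cv2.polylines(c,[q[:,None]],True,col,1)
    L([[22,8,14],[-22,8,14],[-22,-8,14],[22,-8,14]],(0,255,255)); L([[22,14,7],[22,-14,7],[72,-14,7],[86,0,7],[69,14,7]],(0,255,0))
    m[oy:oy+h*s,ox:ox+w*s]=c
go('scene',200,235,85,80,6,0,0); go('top',150,195,40,65,6,530,0)
im=cv2.imread('pics/scene5.png'); m[390:560,520:800]=cv2.resize(im[170:204,248:304],(280,170),interpolation=cv2.INTER_CUBIC)
cv2.imwrite('pics/e.png',m)"
```

```text
t: 10.68
eef_pos: [0.4405, 0.2891, 0.1369]
contact_force: [1.3, -0.2, -0.3]
gripper_width: 0.505
t 10.68 pos [0.4405 0.2891 0.1369] dist 0.117 w 0.505 q [-0.37  0.38 -0.4   1.97  0.2   0.83 -2.58]
axes x,y,z: [[-0.993, 0.121, 0.001], [-0.002, -0.003, -1.0], [-0.121, -0.993, 0.003]] F [ 1.3 -0.2 -0.3]
linear [-0.001, 0.1169, -0.0013] dr [-0.2, 0.0, 0.1] sign 1
linear [-0.001, 0.1169, -0.0013] dr [0.1, -180.0, 0.2] sign -1
```

View pics/e.png

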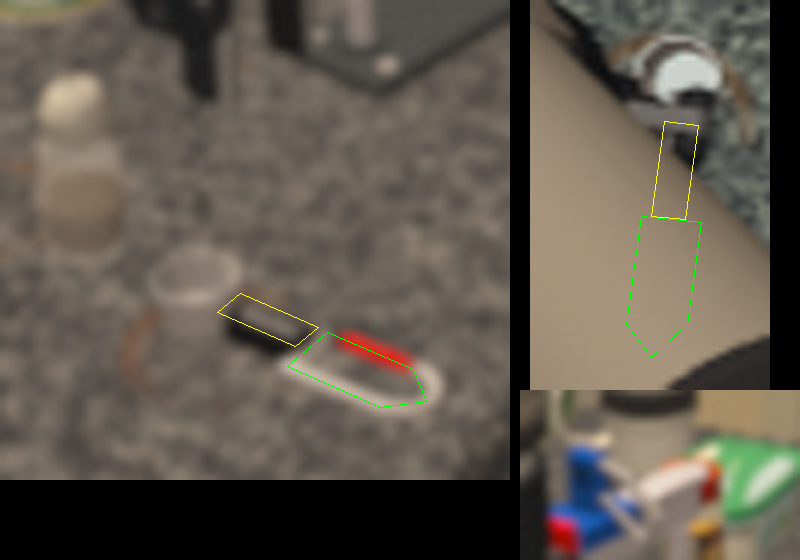

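```bash
python3 -m crank '[{"linear":[-0.001,0.03,-0.0013],"dr":[0,0,0],"hand":0},{"linear":[-0.001,0.06,-0.0013],"dr":[-0.2,0,0.1],"hand":0},{"linear":[-0.001,0.09,-0.0013],"dr":[-0.2,0,0.1],"hand":0},{"linear":[-0.001,0.117,-0.0013],"dr":[-0.2,0,0.1],"hand":0},{"linear":[-0.001,0.129,-0.0013],"dr":[-0.2,0,0.1],"hand":0},{"linear":[-0.001,0.131,-0.0013],"dr":[-0.2,0,0.1],"hand":0},{"linear":[-0.001,0.131,-0.0013],"dr":[-0.2,0,0.1],"hand":0}]' 60| grep -v rot
python3 -c "
from go import *
y=np.radians(173); YS=np.array([-np.sin(y),np.cos(y),0])
rows(np.array([.4414,.29,.004]),D,YS)"
```

```text
t: 11.37
eef_pos: [0.444, 0.2901, 0.008]
contact_force: [0.8, 1.1, 0.5]
gripper_width: 0.496
t 11.37 pos [0.444  0.2901 0.008 ] dist 0.005 w 0.496 q [-0.44  0.58 -0.32  2.04  0.33  0.56 -2.69]
axes x,y,z: [[-0.992, 0.124, -0.004], [0.005, 0.003, -1.0], [-0.124, -0.992, -0.003]] F [0.8 1.1 0.5]
linear [0.0026, 0.004, 0.0004] dr [0.2, -0.1, -0.3] sign 1
linear [0.0026, 0.004, 0.0004] dr [0.4, 179.9, 0.3] sign -1
```

```bash
python3 -m crank '[{"linear":[0.0026,0.004,0],"dr":[0.2,0,-0.3],"hand":0},{"linear":[0.0026,0.004,0],"dr":[0.2,0,-0.3],"hand":-1},{"linear":[0.0026,0.004,0],"dr":[0.2,0,-0.3],"hand":-1},{"linear":[0.0026,0.004,0],"dr":[0.2,0,-0.3],"hand":-1},{"linear":[0.0026,0.004,0],"dr":[0.2,0,-0.3],"hand":-1},{"linear":[0.0026,0.004,0],"dr":[0.2,0,-0.3],"hand":-1},{"linear":[0.0026,0.004,0],"dr":[0.2,0,-0.3],"hand":-1},{"linear":[0.0026,0.004,0],"dr":[0.2,0,-0.3],"hand":-1}]' 60
python3 -m crank '[{"linear":[0,-0.02,0],"dr":[0,0,0],"hand":-1},{"linear":[0,-0.05,0],"dr":[0,0,0],"hand":-1},{"linear":[0,-0.09,0],"dr":[0,0,0],"hand":-1},{"linear":[0,-0.13,0],"dr":[0,0,0],"hand":-1},{"linear":[0,-0.17,0],"dr":[0,0,0],"hand":-1},{"linear":[0,-0.19,0],"dr":[0,0,0],"hand":-1},{"linear":[0,-0.2,0],"dr":[0,0,0],"hand":-1}]'
cat >> go.py <<'E'
l=RX*.819+np.array([0,0,.574]); d=-RX*.574+np.array([0,0,.819])
HO=RO+RY*.035+np.array([0,0,.1585]); BAR=HO-RX*.05+np.array([0,0,.017])
def clip(xs,ys,th,dt=0,h=-.003,xo=0.):
    """TCP pose so that the bar lies at scoop (xs,ys) mm, scoop turned by th deg about d. h: TCP height (m) above handle mid along z_s; dt: shift along d; xo: TCP x_s on the handle"""
    c,s=np.cos(np.radians(th)),np.sin(np.radians(th))
    X=-RY*c+l*s; Y=l*c+RY*s
    t=BAR-X*(xs/1e3-xo)-Y*ys/1e3+d*(h+dt)
    rows(t,-d,Y)
E
python3 -c "
from go import *
print(BAR,l,d); clip(53,45,0)"
```

```text
t: 12.03
eef_pos: [0.4412, 0.291, 0.0044]
tool_rot: [-0.043, 0.043, 0.706, -0.706]
contact_force: [-1.9, -0.6, 6.3]
gripper_width: 0.163
t: 12.62
eef_pos: [0.4422, 0.2917, 0.2073]
tool_rot: [-0.042, 0.045, 0.707, -0.705]
contact_force: [0.4, 0.4, -0.8]
gripper_width: 0.169
[0.47456861 0.06085277 0.1755    ] [ 0.79754466 -0.1862351   0.574     ] [-0.55896293  0.13052374  0.819     ]
t 12.62 pos [0.4422 0.2917 0.2073] dist 0.182 w 0.169 q [-0.34  0.3  -0.43  1.91  0.15  0.97 -2.53]
axes x,y,z: [[-0.992, 0.123, -0.004], [0.004, 0.003, -1.0], [-0.123, -0.992, -0.003]] F [ 0.4  0.4 -0.8]
linear [-0.0309, 0.0596, 0.1689] dr [28.5, -81.2, 25.3] sign 1
linear [-0.0309, 0.0596, 0.1689] dr [-26.0, 92.7, 29.3] sign -1
```

```bash
python3 -m crank '[{"linear":[0,0,0.01],"dr":[28.5,-81.2,25.3],"hand":-1},{"linear":[0,0,0.02],"dr":[28.5,-81.2,25.3],"hand":-1},{"linear":[0,0,0.03],"dr":[28.5,-81.2,25.3],"hand":-1},{"linear":[0,0,0.05],"dr":[28.5,-81.2,25.3],"hand":-1},{"linear":[0,0,0.07],"dr":[28.5,-81.2,25.3],"hand":-1},{"linear":[0,0,0.07],"dr":[28.5,-81.2,25.3],"hand":-1},{"linear":[0,0,0.07],"dr":[28.5,-81.2,25.3],"hand":-1},{"linear":[0,0,0.07],"dr":[28.5,-81.2,25.3],"hand":-1},{"linear":[0,0,0.07],"dr":[28.5,-81.2,25.3],"hand":-1},{"linear":[0,0,0.07],"dr":[28.5,-81.2,25.3],"hand":-1}]'
python3 -c "
from go import *
clip(93,45,0)"
```

```text
t: 13.45
eef_pos: [0.4316, 0.2211, 0.2023]
tool_rot: [-0.449, 0.233, -0.455, 0.733]
contact_force: [0.2, 0.4, -0.7]
gripper_width: 0.162
t 13.45 pos [0.4316 0.2211 0.2023] dist 0.088 w 0.162 q [-0.44  0.16 -0.52  2.22  0.8   0.85 -2.05]
axes x,y,z: [[-0.489, -0.87, -0.067], [0.445, -0.183, -0.877], [0.75, -0.458, 0.477]] F [ 0.2  0.4 -0.7]
linear [0.0427, 0.0728, 0.0245] dr [5.9, -15.8, 5.3] sign 1
linear [0.0427, 0.0728, 0.0245] dr [-7.6, 163.8, 8.5] sign -1
```

```bash
python3 -m crank '[{"linear":[0.01,0.01,0.006],"dr":[5.9,-15.8,5.3],"hand":-1},{"linear":[0.02,0.03,0.012],"dr":[5.9,-15.8,5.3],"hand":-1},{"linear":[0.043,0.05,0.0245],"dr":[5.9,-15.8,5.3],"hand":-1},{"linear":[0.043,0.073,0.0245],"dr":[5.9,-15.8,5.3],"hand":-1},{"linear":[0.043,0.073,0.0245],"dr":[5.9,-15.8,5.3],"hand":-1},{"linear":[0.043,0.073,0.0245],"dr":[5.9,-15.8,5.3],"hand":-1}]'
python3 -c "
from go import *
clip(53,45,0)
a=bot.read_camera('scene');cv2.imwrite('pics/s6.png',a);b=bot.read_camera('top');cv2.imwrite('pics/t6.png',b)
o=bot.get_obs(); p=np.array(o['eef_pos']); R=rot(o['tool_rot']).as_matrix(); Y=R[:,2];Z=-R[:,1];X=np.cross(Y,Z); g=p-Z*(-.003)
m=np.zeros((600,800,3),np.uint8)
for cam,im,x0,y0,w,h,s,ox in (('scene',a,215,140,80,100,6,0),('top',b,215,155,80,100,4,480)):
    c=cv2.resize(im[y0:y0+h,x0:x0+w],None,fx=s,fy=s,interpolation=cv2.INTER_CUBIC)
    def L(pts,col,cl=True):
        q=np.array([(proj(cam,x)-[x0,y0]+.5)*s for x in pts]).round().astype(np.int32); cv2.polylines(c,[q[:,None]],cl,col,1)
    S=lambda pts:[g+X*u/1e3+Y*v/1e3+Z*k/1e3 for u,v,k in pts]
    L(S([(22,14,0),(22,-14,0),(72,-14,0),(82,-10,0),(86,0,0),(82,10,0),(69,14,0)]),(0,255,0))
    L([BAR-d*.012,BAR+d*.012],(255,255,255),False); L([BAR+d*.012,BAR+d*.012+l*.029,BAR-d*.012+l*.029,BAR-d*.012],(255,0,255),False)
    m[:h*s,ox:ox+w*s]=c
cv2.imwrite('pics/f.png',m)"
```

```text
t: 13.95
eef_pos: [0.4608, 0.1583, 0.1464]
tool_rot: [-0.549, 0.286, -0.364, 0.696]
contact_force: [-0.3, -0.3, -0.1]
gripper_width: 0.161
t 13.95 pos [0.4608 0.1583 0.1464] dist 0.039 w 0.161 q [-0.4   0.21 -0.44  2.4   1.27  0.64 -2.15]
axes x,y,z: [[-0.234, -0.972, -0.0], [0.555, -0.133, -0.821], [0.798, -0.192, 0.571]] F [-0.3 -0.3 -0.1]
linear [0.0388, -0.0003, 0.001] dr [0.2, -0.3, 0.2] sign 1
linear [0.0388, -0.0003, 0.001] dr [-0.3, 179.7, 0.3] sign -1
```

View pics/f.png

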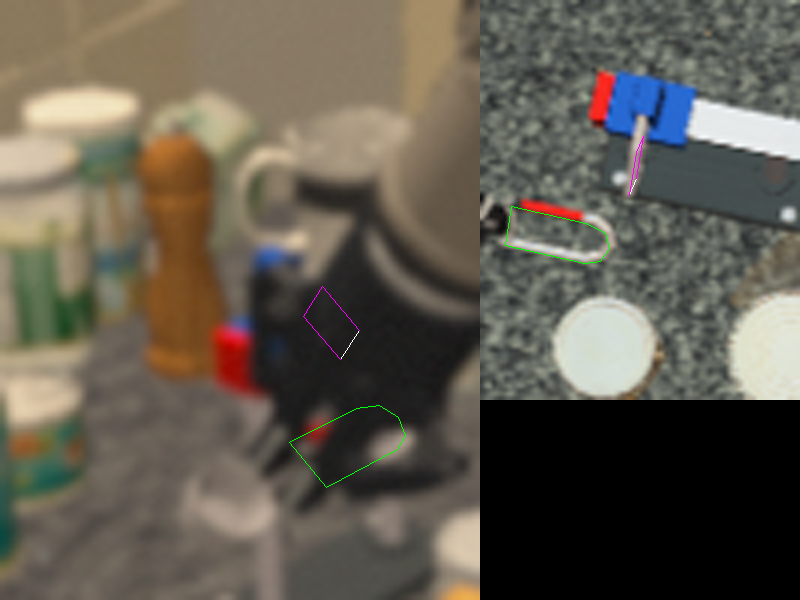

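```bash
python3 -m crank '[{"linear":[0.012,0,0.001],"dr":[0.2,-0.3,0.2],"hand":-1},{"linear":[0.025,0,0.001],"dr":[0.2,-0.3,0.2],"hand":-1},{"linear":[0.037,0,0.001],"dr":[0.2,-0.3,0.2],"hand":-1},{"linear":[0.037,0,0.001],"dr":[0.2,-0.3,0.2],"hand":-1},{"linear":[0.037,0,0.001],"dr":[0.2,-0.3,0.2],"hand":-1}]'
python3 -c "
from go import *
clip(53,20,0,xo=-.002)
a=bot.read_camera('scene');cv2.imwrite('pics/s7.png',a);b=bot.read_camera('top');cv2.imwrite('pics/t7.png',b)
# top camera: red gate centroid vs expected
o=bot.get_obs(); p=np.array(o['eef_pos']); R=rot(o['tool_rot']).as_matrix(); Y=R[:,2];Z=-R[:,1];X=np.cross(Y,Z); g=p+Z*.003
for cam,im in(('top',b),('scene',a)):
    e=proj(cam,g+X*.046+Y*.014); r=im.astype(float); k=(r[...,2]-r[...,1]>60)&(r[...,2]-r[...,0]>60); ys,xs=np.nonzero(k); s=np.hypot(xs-e[0],ys-e[1])<12; print(cam,e.round(1),s.sum(),xs[s].mean().round(1),ys[s].mean().round(1), 'px per mm X,Y,Z',[(proj(cam,g+v*.01)-proj(cam,g)).round(1) for v in (X,Y,Z)])
"
```

```text
t: 14.47
eef_pos: [0.4539, 0.1222, 0.1491]
tool_rot: [-0.552, 0.285, -0.361, 0.695]
contact_force: [-0.2, -0.5, -1.7]
gripper_width: 0.162
t 14.47 pos [0.4539 0.1222 0.1491] dist 0.023 w 0.162 q [ 0.06  0.22 -0.85  2.44  1.37  0.68 -2.16]
axes x,y,z: [[-0.227, -0.974, -0.003], [0.563, -0.129, -0.816], [0.794, -0.187, 0.578]] F [-0.2 -0.5 -1.7]
linear [0.0, 0.0011, 0.023] dr [-0.3, -0.1, -0.1] sign 1
linear [0.0, 0.0011, 0.023] dr [0.2, 179.9, -0.4] sign -1
top [247.3 210.9] 44 248.0 209.7 px per mm X,Y,Z [array([3.9, 0.9]), array([ 0.5, -3.5]), array([-0.9,  1.9])]
scene [277.1 205.1] 14 276.3 205.4 px per mm X,Y,Z [array([ 2.4, -1.2]), array([-2.2, -2.6]), array([ 1.4, -2. ])]
```

```bash
python3 -m crank '[{"linear":[0,-0.0005,0.008],"dr":[-0.3,-0.1,-0.1],"hand":-1},{"linear":[0,-0.0005,0.016],"dr":[-0.3,-0.1,-0.1],"hand":-1},{"linear":[0,-0.0005,0.022],"dr":[-0.3,-0.1,-0.1],"hand":-1},{"linear":[0,-0.0005,0.022],"dr":[-0.3,-0.1,-0.1],"hand":-1}]'
python3 -m crank '[{"linear":[0,0,0.004],"dr":[0,0,0],"hand":-1},{"linear":[0,0,0.007],"dr":[0,0,0],"hand":-1},{"linear":[0,0,0.007],"dr":[0,0,0],"hand":-1}]'
python3 -c "
from go import *
clip(53,4,0,xo=-.002,dt=.0015)"
```

```text
t: 14.9
eef_pos: [0.4721, 0.1191, 0.1625]
tool_rot: [-0.552, 0.287, -0.362, 0.695]
contact_force: [-0.3, -0.7, -0.9]
gripper_width: 0.168
t: 15.15
eef_pos: [0.4768, 0.1178, 0.1655]
tool_rot: [-0.551, 0.288, -0.362, 0.694]
contact_force: [-1.7, 0.2, -1.2]
gripper_width: 0.163
t 15.15 pos [0.4768 0.1178 0.1655] dist 0.011 w 0.163 q [ 0.09  0.2  -0.82  2.38  1.3   0.65 -2.02]
axes x,y,z: [[-0.226, -0.974, -0.0], [0.557, -0.129, -0.82], [0.799, -0.186, 0.572]] F [-1.7  0.2 -1.2]
linear [0.001, -0.0005, 0.0106] dr [0.1, 0.0, -0.0] sign 1
linear [0.001, -0.0005, 0.0106] dr [-0.1, -180.0, -0.2] sign -1
```

```bash
python3 -m crank '[{"linear":[0.001,-0.0005,0.004],"dr":[0,0,0],"hand":-1},{"linear":[0.001,-0.0005,0.008],"dr":[0,0,0],"hand":-1},{"linear":[0.001,-0.0005,0.0115],"dr":[0,0,0],"hand":-1},{"linear":[0.001,-0.0005,0.0115],"dr":[0,0,0],"hand":-1},{"linear":[0.001,-0.0005,0.0115],"dr":[0,0,0],"hand":-1}]'
python3 -c "
from go import *
clip(77,3,0,xo=-.002,dt=.0015)
a=bot.read_camera('scene');cv2.imwrite('pics/s8.png',a);b=bot.read_camera('top');cv2.imwrite('pics/t8.png',b)
o=bot.get_obs(); p=np.array(o['eef_pos']); R=rot(o['tool_rot']).as_matrix(); Y=R[:,2];Z=-R[:,1];X=np.cross(Y,Z); g=p+Z*.003
m=np.zeros((600,800,3),np.uint8)
for cam,im,x0,y0,w,h,s,ox in (('scene',a,240,150,60,75,8,0),('top',b,230,170,40,50,8,480)):
    c=cv2.resize(im[y0:y0+h,x0:x0+w],None,fx=s,fy=s,interpolation=cv2.INTER_CUBIC)
    m[:h*s,ox:ox+w*s]=c
cv2.imwrite('pics/g.png',m)"
```

```text
t: 15.57
eef_pos: [0.4855, 0.1145, 0.1723]
tool_rot: [-0.551, 0.287, -0.363, 0.694]
contact_force: [-1.9, 1.9, -0.6]
gripper_width: 0.162
t 15.57 pos [0.4855 0.1145 0.1723] dist 0.024 w 0.162 q [ 0.11  0.19 -0.82  2.37  1.27  0.63 -1.97]
axes x,y,z: [[-0.227, -0.974, -0.0], [0.557, -0.129, -0.82], [0.799, -0.187, 0.572]] F [-1.9  1.9 -0.6]
linear [-0.0243, -0.0002, 0.0001] dr [0.1, 0.0, -0.0] sign 1
linear [-0.0243, -0.0002, 0.0001] dr [-0.1, -180.0, -0.2] sign -1
```

View pics/g.png

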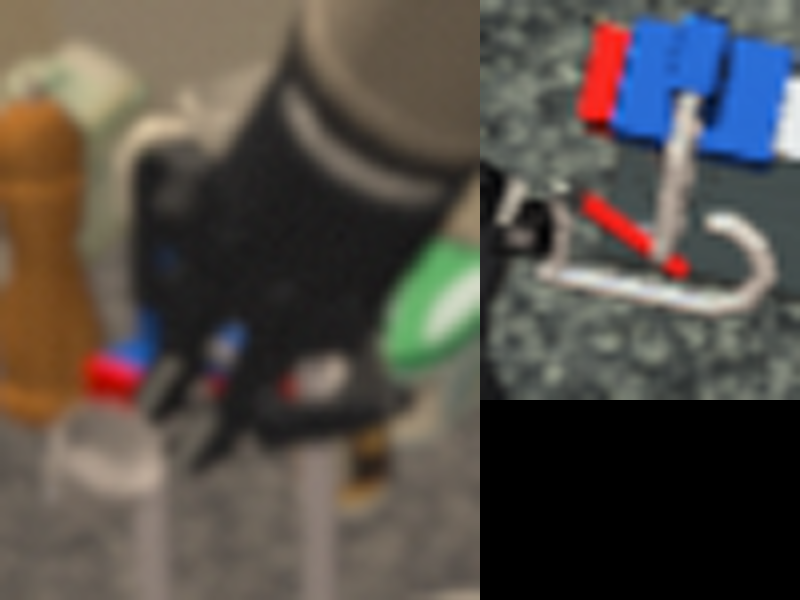

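```bash
python3 -m crank '[{"linear":[-0.006,0,0],"dr":[0,0,0],"hand":-1},{"linear":[-0.012,0,0.001],"dr":[0,0,0],"hand":-1},{"linear":[-0.018,0,0.002],"dr":[0,0,0],"hand":-1},{"linear":[-0.024,0,0.002],"dr":[0,0,0],"hand":-1},{"linear":[-0.024,0,0.002],"dr":[0,0,0],"hand":-1},{"linear":[-0.024,0,0.002],"dr":[0,0,0],"hand":-1}]'
cat > gate.py <<'E'
from go import *
b=bot.read_camera('top');n=sys.argv[1];cv2.imwrite(f'pics/t{n}.png',b)
o=bot.get_obs(); p=np.array(o['eef_pos']); R=rot(o['tool_rot']).as_matrix(); Y=R[:,2];Z=-R[:,1];X=np.cross(Y,Z); g=p+Z*.003+X*.002
e=proj('top',g+X*.046+Y*.014); r=b.astype(float); k=(r[...,2]-r[...,1]>60)&(r[...,2]-r[...,0]>60); ys,xs=np.nonzero(k); s=(np.hypot(xs-e[0],ys-e[1])<11); print('exp',e.round(1),s.sum(),xs[s].mean().round(1),ys[s].mean().round(1))
L=cv2.fitLine(np.c_[xs[s],ys[s]].astype(np.float32),cv2.DIST_L2,0,.01,.01).ravel()[:2]; v=proj('top',g+X*.067+Y*.014)-proj('top',g+X*.025+Y*.014); print('gate line deg',np.degrees(np.arctan2(L[1],L[0])).round(1),'shut line',np.degrees(np.arctan2(v[1],v[0])).round(1))
E
python3 gate.py 9; python3 -c "
from go import *
clip(77,1,0,xo=-.002,dt=.0015)"
```

```text
t: 16.17
eef_pos: [0.4926, 0.1382, 0.1734]
tool_rot: [-0.552, 0.288, -0.362, 0.694]
contact_force: [0.2, -0.5, -1.4]
gripper_width: 0.168
exp [240.7 193.9] 51 240.9 191.6
gate line deg 3.5 shut line 12.0
t 16.22 pos [0.4925 0.1378 0.1733] dist 0.000 w 0.163 q [ 0.07  0.23 -0.83  2.33  1.26  0.69 -1.98]
axes x,y,z: [[-0.226, -0.974, -0.0], [0.557, -0.129, -0.82], [0.799, -0.186, 0.572]] F [-0.5 -0.6 -1. ]
linear [-0.0, -0.0003, 0.0003] dr [0.1, 0.1, -0.0] sign 1
linear [-0.0, -0.0003, 0.0003] dr [-0.1, -179.9, -0.2] sign -1
```

```bash
cat > comp.py <<'E'
import cv2,numpy as np,sys
r=cv2.imread(sys.argv[1])[160:230,215:290].astype(float); k=((r[...,2]-r[...,1]>60)&(r[...,2]-r[...,0]>60)).astype(np.uint8)
n,lab,st,ce=cv2.connectedComponentsWithStats(k)
for i in range(1,n):
    if st[i,4]<8: continue
    ys,xs=np.nonzero(lab==i); L=cv2.fitLine(np.c_[xs,ys].astype(np.float32),cv2.DIST_L2,0,.01,.01).ravel(); print(st[i,4],(ce[i]+[215,160]).round(1),'deg',np.degrees(np.arctan2(L[1],L[0])).round(1),'len',np.hypot(np.ptp(xs),np.ptp(ys)).round(1))
E
python3 comp.py pics/t8.png; echo; python3 comp.py pics/t9.png
cat >> go.py <<'E'
def hang2(th,psi,xs=77,ys=0,h=-.003,xo=-.002,dt=0):
    a=np.radians(35+psi); l2=RX*np.cos(a)+np.array([0,0,np.sin(a)]); d2=-RX*np.sin(a)+np.array([0,0,np.cos(a)])
    c,s=np.cos(np.radians(th)),np.sin(np.radians(th)); X=-RY*c+l2*s; Y=l2*c+RY*s
    rows(BAR-X*(xs/1e3-xo)-Y*ys/1e3+d2*h+d*dt,-d2,Y)
E
python3 -c "
from go import *
for a in((25,5),(50,15)): hang2(*a,ys=1)"
```

```text
59 [244.8 178.9] deg -77.7 len 14.3
31 [246.9 197.6] deg 36.8 len 10.6
8 [254.1 202.9] deg 45.0 len 2.8

59 [244.8 178.8] deg -77.6 len 13.4
45 [240.5 192.5] deg 11.3 len 15.8
t 16.22 pos [0.4925 0.1378 0.1733] dist 0.034 w 0.163 q [ 0.07  0.23 -0.83  2.33  1.26  0.69 -1.98]
axes x,y,z: [[-0.226, -0.974, -0.0], [0.557, -0.129, -0.82], [0.799, -0.186, 0.572]] F [-0.5 -0.6 -1. ]
linear [0.0078, 0.0043, -0.0326] dr [5.0, -24.9, -1.2] sign 1
linear [0.0078, 0.0043, -0.0326] dr [1.6, 154.9, 6.9] sign -1
t 16.22 pos [0.4925 0.1378 0.1733] dist 0.066 w 0.163 q [ 0.07  0.23 -0.83  2.33  1.26  0.69 -1.98]
axes x,y,z: [[-0.226, -0.974, -0.0], [0.557, -0.129, -0.82], [0.799, -0.186, 0.572]] F [-0.5 -0.6 -1. ]
linear [0.0289, 0.0171, -0.057] dr [14.1, -49.7, -6.6] sign 1
linear [0.0289, 0.0171, -0.057] dr [8.0, 129.1, 17.1] sign -1
```

```bash
python3 -c "
from go import *
for k in range(1,9): print(k*6);hang2(6*k,1.8*k,ys=1,dt=.001)" | grep -E '^[0-9]+$|sign 1'
```

```text
6
linear [0.0005, 0.0005, -0.0079] dr [1.9, -5.9, -0.1] sign 1
12
linear [0.0019, 0.0013, -0.0159] dr [3.7, -11.9, -0.4] sign 1
18
linear [0.0041, 0.0027, -0.0237] dr [5.5, -17.9, -0.9] sign 1
24
linear [0.0072, 0.0044, -0.0311] dr [7.2, -23.9, -1.6] sign 1
30
linear [0.011, 0.0066, -0.0381] dr [8.9, -29.9, -2.4] sign 1
36
linear [0.0156, 0.0091, -0.0446] dr [10.5, -35.8, -3.5] sign 1
42
linear [0.0209, 0.0119, -0.0504] dr [12.1, -41.8, -4.7] sign 1
48
linear [0.0268, 0.015, -0.0555] dr [13.6, -47.7, -6.1] sign 1
```

```bash
python3 -m crank '[{"linear":[0.0005,0.0005,-0.0079],"dr":[1.9,-5.9,-0.1],"hand":-1},{"linear":[0.0019,0.0013,-0.0159],"dr":[3.7,-11.9,-0.4],"hand":-1},{"linear":[0.0041,0.0027,-0.0237],"dr":[5.5,-17.9,-0.9],"hand":-1},{"linear":[0.0072,0.0044,-0.0311],"dr":[7.2,-23.9,-1.6],"hand":-1},{"linear":[0.0072,0.0044,-0.0311],"dr":[7.2,-23.9,-1.6],"hand":-1},{"linear":[0.0072,0.0044,-0.0311],"dr":[7.2,-23.9,-1.6],"hand":-1}]'
python3 -c "
from go import *
for k in (4,5,6,7,8): print(k*6);hang2(6*k,1.8*k,ys=1,dt=.001)" | grep -E '^[0-9]+$|sign 1|pos|axes'
```

```text
t: 16.72
eef_pos: [0.4688, 0.137, 0.1528]
tool_rot: [-0.622, 0.396, -0.191, 0.648]
contact_force: [-0.1, 0.6, -3.0]
gripper_width: 0.16
24
t 16.72 pos [0.4688 0.137  0.1528] dist 0.001 w 0.160 q [ 0.35  0.53 -1.35  2.44  1.6   1.15 -1.91]
axes x,y,z: [[0.087, -0.958, 0.275], [0.655, -0.152, -0.74], [0.751, 0.245, 0.614]] F [-0.1  0.6 -3. ]
linear [0.0007, 0.0006, -0.001] dr [-0.1, 0.1, -0.0] sign 1
30
t 16.72 pos [0.4688 0.137  0.1528] dist 0.009 w 0.160 q [ 0.35  0.53 -1.35  2.44  1.6   1.15 -1.91]
axes x,y,z: [[0.087, -0.958, 0.275], [0.655, -0.152, -0.74], [0.751, 0.245, 0.614]] F [-0.1  0.6 -3. ]
linear [0.0013, 0.0018, -0.0092] dr [1.5, -5.9, -0.8] sign 1
36
t 16.72 pos [0.4688 0.137  0.1528] dist 0.018 w 0.160 q [ 0.35  0.53 -1.35  2.44  1.6   1.15 -1.91]
axes x,y,z: [[0.087, -0.958, 0.275], [0.655, -0.152, -0.74], [0.751, 0.245, 0.614]] F [-0.1  0.6 -3. ]
linear [0.0027, 0.0035, -0.0172] dr [3.1, -11.9, -1.8] sign 1
42
t 16.72 pos [0.4688 0.137  0.1528] dist 0.026 w 0.160 q [ 0.35  0.53 -1.35  2.44  1.6   1.15 -1.91]
axes x,y,z: [[0.087, -0.958, 0.275], [0.655, -0.152, -0.74], [0.751, 0.245, 0.614]] F [-0.1  0.6 -3. ]
linear [0.005, 0.0056, -0.0249] dr [4.5, -17.9, -3.0] sign 1
48
t 16.72 pos [0.4688 0.137  0.1528] dist 0.034 w 0.160 q [ 0.35  0.53 -1.35  2.44  1.6   1.15 -1.91]
axes x,y,z: [[0.087, -0.958, 0.275], [0.655, -0.152, -0.74], [0.751, 0.245, 0.614]] F [-0.1  0.6 -3. ]
linear [0.0082, 0.008, -0.0323] dr [5.8, -23.8, -4.3] sign 1
```

```bash
python3 -m crank '[{"linear":[0.0005,0.007,0],"dr":[0,0,0],"hand":-1},{"linear":[0.0012,0.0137,0],"dr":[0,0,0],"hand":-1},{"linear":[0.0027,0.0204,0],"dr":[0,0,0],"hand":-1},{"linear":[0.0048,0.027,0],"dr":[0,0,0],"hand":-1},{"linear":[0.0048,0.027,0],"dr":[0,0,0],"hand":-1}]' 20; python3 gate.py 10; python3 comp.py pics/t10.png
```

```text
t: 17.13
eef_pos: [0.4883, 0.1259, 0.1332]
tool_rot: [-0.62, 0.396, -0.192, 0.65]
contact_force: [-1.8, -1.2, 3.1]
gripper_width: 0.163
exp [243.5 191.9] 63 243.7 189.6
gate line deg -85.8 shut line -8.7
58 [244.8 178.9] deg -78.5 len 13.4
42 [243.5 193. ] deg 0.0 len 13.2
```

```bash
python3 -m crank '[{"linear":[0.003,0.0065,0],"dr":[0,0,0],"hand":-1},{"linear":[0.0063,0.0125,0],"dr":[0,0,0],"hand":-1},{"linear":[0.0095,0.018,0],"dr":[0,0,0],"hand":-1},{"linear":[0.012,0.0216,0],"dr":[0,0,0],"hand":-1},{"linear":[0.012,0.0216,0],"dr":[0,0,0],"hand":-1}]' 20; python3 gate.py 11; python3 comp.py pics/t11.png
python3 -c "
from h import *
a=bot.read_camera('scene'); b=cv2.imread('pics/t11.png'); m=np.zeros((600,800,3),np.uint8)
m[:600,:480]=cv2.resize(a[150:225,240:300],None,fx=8,fy=8,interpolation=cv2.INTER_CUBIC); m[:400,480:]=cv2.resize(b[170:220,230:270],None,fx=8,fy=8,interpolation=cv2.INTER_CUBIC)
cv2.imwrite('pics/h.png',m)"
```

```text
t: 17.6
eef_pos: [0.5028, 0.1139, 0.1211]
tool_rot: [-0.622, 0.395, -0.192, 0.648]
contact_force: [-1.5, 4.6, 2.9]
gripper_width: 0.168
exp [248.8 186.8] 74 245.6 185.2
gate line deg 74.4 shut line -9.1
60 [244.8 179. ] deg -78.5 len 14.3
32 [247.1 191. ] deg 11.6 len 12.6
```

```bash
python3 -m crank '[{"linear":[-0.003,0,0],"dr":[0,0,0],"hand":-1},{"linear":[-0.004,0,0],"dr":[0,0,0],"hand":-1},{"linear":[-0.004,0,0],"dr":[0,0,0],"hand":-1}]' 20; python3 gate.py 12; python3 comp.py pics/t12.png
cat > blue.py <<'E'
import cv2,numpy as np,sys
for f in sys.argv[1:]:
    r=cv2.imread(f)[150:230,215:320].astype(float); k=(r[...,0]-r[...,2]>50); ys,xs=np.nonzero(k); print(f,k.sum(),xs.mean()+215,ys.mean()+150,xs.min()+215,xs.max()+215)
E
python3 blue.py pics/t8.png pics/t9.png pics/t10.png pics/t11.png pics/t12.png
```

```text
t: 17.95
eef_pos: [0.502, 0.1169, 0.1198]
tool_rot: [-0.621, 0.395, -0.193, 0.648]
contact_force: [-0.9, 2.7, 1.2]
gripper_width: 0.164
exp [247.7 187.2] 73 245.2 185.5
gate line deg 79.2 shut line -9.0
60 [244.8 179. ] deg -78.5 len 14.3
32 [246.2 191.2] deg 9.6 len 12.4
pics/t8.png 295 257.6033898305085 180.24745762711865 246 268
pics/t9.png 295 257.67118644067796 181.11525423728813 246 269
pics/t10.png 307 257.3941368078176 180.9902280130293 246 268
pics/t11.png 303 257.8217821782178 180.83498349834983 247 269
pics/t12.png 309 257.78317152103557 180.89320388349515 247 269
```

```bash
python3 -m crank '[{"linear":[-0.002,0,0],"dr":[0,0,0],"hand":-0.55},{"linear":[-0.002,0,0],"dr":[0,0,0],"hand":-0.45},{"linear":[-0.002,0,0],"dr":[0,0,0],"hand":-0.4},{"linear":[-0.002,-0.008,0],"dr":[0,0,0],"hand":-0.3},{"linear":[-0.002,-0.016,0],"dr":[0,0,0],"hand":-0.2},{"linear":[-0.002,-0.03,0],"dr":[0,0,0],"hand":-0.2},{"linear":[-0.002,-0.05,0],"dr":[0,0,0],"hand":-0.2},{"linear":[-0.002,-0.07,0],"dr":[0,0,0],"hand":-0.2},{"linear":[-0.002,-0.09,0],"dr":[0,0,0],"hand":-0.2}]'; python3 gate.py 13; python3 comp.py pics/t13.png;python3 blue.py pics/t13.png
python3 -c "
from h import *
a=bot.read_camera('scene')
for n in('scoop_grip','hook_crown','eye_bar','hanger'): 
  for c in('scene','top'): print(n,c,[(np.round(x['xy']).tolist(),round(x['score'],2)) for x in bot.place_of(c,n)][:3])"
```

```text
t: 18.75
eef_pos: [0.4464, 0.1356, 0.1884]
tool_rot: [-0.619, 0.398, -0.196, 0.649]
contact_force: [0.5, -0.5, -0.0]
gripper_width: 0.4
exp [237.1 205.2] 2 240.5 195.0
gate line deg 0.0 shut line -8.2
60 [244.8 179. ] deg -78.5 len 14.3
21 [242.3 194.3] deg 14.8 len 7.6
pics/t13.png 306 257.6045751633987 180.97712418300654 246 269
scoop_grip scene [([258.0, 224.0], 0.74)]
scoop_grip top [([237.0, 191.0], 0.74), ([299.0, 191.0], 0.33)]
hook_crown scene [([273.0, 202.0], 0.9)]
hook_crown top [([145.0, 162.0], 0.73), ([252.0, 198.0], 0.67)]
eye_bar scene [([270.0, 202.0], 0.52), ([258.0, 226.0], 0.51), ([348.0, 194.0], 0.43)]
eye_bar top [([424.0, 242.0], 0.84), ([252.0, 200.0], 0.68)]
hanger scene [([337.0, 198.0], 0.67), ([263.0, 197.0], 0.54), ([262.0, 196.0], 0.21)]
hanger top [([257.0, 181.0], 0.71), ([417.0, 221.0], 0.68)]
```

```bash
python3 -m crank '[{"linear":[0.01,-0.025,0.02],"dr":[0,0,0],"hand":-0.2},{"linear":[0.02,-0.05,0.04],"dr":[0,0,0],"hand":-0.2},{"linear":[0.03,-0.08,0.065],"dr":[0,0,0],"hand":-0.2},{"linear":[0.033,-0.089,0.074],"dr":[0,0,0],"hand":-0.2},{"linear":[0.033,-0.089,0.074],"dr":[0,0,0],"hand":-0.2},{"linear":[0.033,-0.089,0.074],"dr":[0,0,0],"hand":-0.2},{"linear":[0.033,-0.089,0.074],"dr":[0,0,0],"hand":-0.2},{"linear":[0.033,-0.089,0.074],"dr":[0,0,0],"hand":-0.2},{"linear":[0.033,-0.089,0.074],"dr":[0,0,0],"hand":-0.2},{"linear":[0.033,-0.089,0.074],"dr":[0,0,0],"hand":-0.2}]'
for i in 1 2 3; do python3 -m crank '[{"linear":[0,0,0],"dr":[0,0,0],"hand":-0.2},{"linear":[0,0,0],"dr":[0,0,0],"hand":-0.2},{"linear":[0,0,0],"dr":[0,0,0],"hand":-0.2},{"linear":[0,0,0],"dr":[0,0,0],"hand":-0.2},{"linear":[0,0,0],"dr":[0,0,0],"hand":-0.2},{"linear":[0,0,0],"dr":[0,0,0],"hand":-0.2},{"linear":[0,0,0],"dr":[0,0,0],"hand":-0.2},{"linear":[0,0,0],"dr":[0,0,0],"hand":-0.2},{"linear":[0,0,0],"dr":[0,0,0],"hand":-0.2}]' >/dev/null
python3 -c "
from h import *
a=bot.read_camera('scene');b=bot.read_camera('top');cv2.imwrite('pics/t14.png',b);print(bot.get_obs()['t'])
def one(n,c,e):
    r=[x for x in bot.place_of(c,n)]; r.sort(key=lambda x:np.hypot(*(np.array(x['xy'])-e))); return r[0]['xy'] if r else e
for n in('scoop_grip','hook_crown'):
  s=one(n,'scene',(262,220));t=one(n,'top',(250,198));print(n,np.round(s),np.round(t),tri({'scene':s,'top':t}).round(3))
m=np.zeros((600,800,3),np.uint8)
m[:600,:480]=cv2.resize(a[170:245,235:295],None,fx=8,fy=8,interpolation=cv2.INTER_CUBIC); m[:400,480:]=cv2.resize(b[170:220,230:270],None,fx=8,fy=8,interpolation=cv2.INTER_CUBIC)
cv2.imwrite('pics/h.png',m)"; done; python3 blue.py pics/t14.png; python3 comp.py pics/t14.png
```

```text
t: 20.08
eef_pos: [0.4476, 0.1358, 0.307]
tool_rot: [-0.619, 0.399, -0.195, 0.648]
contact_force: [-0.5, -0.7, -0.7]
gripper_width: 0.402
20.9333
scoop_grip [267. 225.] [258. 205.] [0.488 0.056 0.075]
hook_crown [272. 206.] [251. 197.] [0.484 0.064 0.147]
21.9833
scoop_grip [262 220] [245. 202.] [0.49  0.087 0.106]
hook_crown [274. 200.] [251. 196.] [0.481 0.062 0.168]
23.0333
scoop_grip [274. 223.] [253. 204.] [0.476 0.064 0.09 ]
hook_crown [273. 200.] [255. 198.] [0.482 0.055 0.162]
pics/t14.png 305 257.5967213114754 180.98032786885247 246 269
60 [244.8 179. ] deg -78.5 len 14.3
```

View pics/h.png

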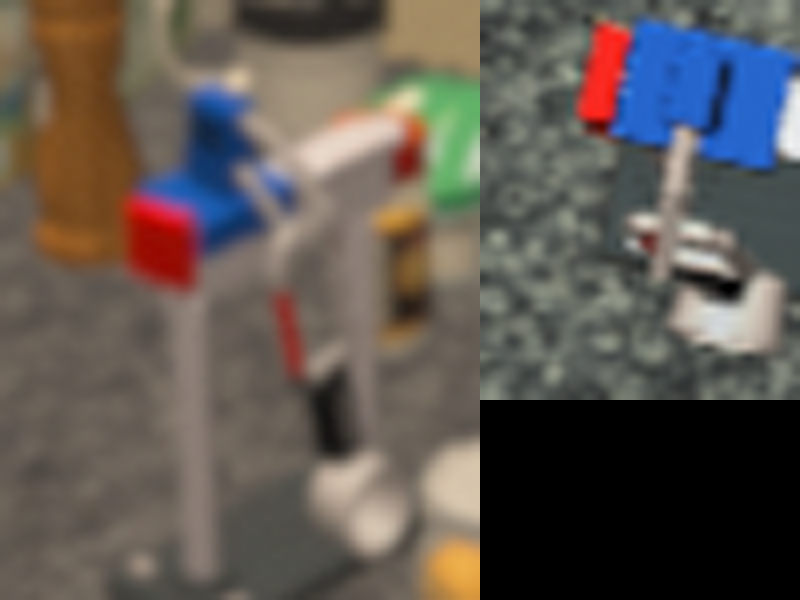

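```bash
for i in 1 2 3 4 5 6; do python3 -m crank '[{"linear":[0,0,0],"dr":[0,0,0],"hand":-0.2},{"linear":[0,0,0],"dr":[0,0,0],"hand":-0.2},{"linear":[0,0,0],"dr":[0,0,0],"hand":-0.2},{"linear":[0,0,0],"dr":[0,0,0],"hand":-0.2},{"linear":[0,0,0],"dr":[0,0,0],"hand":-0.2},{"linear":[0,0,0],"dr":[0,0,0],"hand":-0.2},{"linear":[0,0,0],"dr":[0,0,0],"hand":-0.2},{"linear":[0,0,0],"dr":[0,0,0],"hand":-0.2},{"linear":[0,0,0],"dr":[0,0,0],"hand":-0.2},{"linear":[0,0,0],"dr":[0,0,0],"hand":-0.2}]' >/dev/null; done
python3 -c "
from h import *
b=bot.read_camera('top');cv2.imwrite('pics/t15.png',b)
for n in ['spread_tub','tuna_tin','honey_jar','spice_1','salt_shaker','tape_roll']: print(n,[onplane('top',d['xy'],0).round(3)[:2] for d in bot.place_of('top',n)][:1])
"; python3 blue.py pics/t15.png; python3 -c "
from station import bot
print(bot.hand_in(),bot.get_obs()['t'])"
```

```text
spread_tub [array([ 0.597, -0.286])]
tuna_tin [array([ 0.384, -0.04 ])]
honey_jar [array([0.384, 0.087])]
spice_1 [array([ 0.586, -0.177])]
salt_shaker [array([0.565, 0.267])]
tape_roll [array([0.608, 0.375])]
pics/t15.png 305 257.5967213114754 180.98032786885247 246 269
the job is handed in; nothing more can be done
the job is handed in; nothing more can be done
```

I put the blue hanger on the rail from its open end and slid it home against the red stop. I then pressed the scoop's gate onto the eye, slid the bar to the crown and released the scoop. The job is handed in at roughly 28 s of the 72 s allowed; the system reports no verdict.

**Hanger home:** I felt the stop as a rising force of 5–8 N. In the top picture the hanger has stayed in place to within about 1 mm from the pressing of the gate to just before hand-in.

**Scoop clipped:** pictures showed the gate pushed open by the bar, then in line with its shut position. In the last picture I viewed, about 5 s before hand-in, the scoop hung freely from the eye with the gate shut and was still swinging a little. The positions then put the crown point about 0.16 m up and the handle about 0.09 m up. One earlier reading, taken mid-swing, put the crown at 0.147 m.

**Robot clear:** the arm and gripper were well above everything and read no contact force.

**Doubts from the last check:**
- **Bystanders:** all were found within about 16 mm of their first readings. The largest differences, 16 mm for the tub and 13 mm for the spice jar, look like detector scatter, since nothing touched them as far as I can tell.
- **Gate and scoop:** I did not measure them again after that last picture.

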